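Seat a core packet in the tilted stacking nest and hold it down

TASK

Lay the E-shaped lamination packet flat on the tilted bed of the stacking nest, limbs pointing up the slope away from the long rail, and let it slide into the corner; if it hangs up, nudge it until it is fully home against both rails. Then swing the hold-down lever over and press its handle down until the rubber foot bears firmly on the packet, but not hard, and leave it so. Set the packet down rather than dropping it, do not ram it against the nest, and leave everything else on the table where it lies.

Things in the scene. Friction and masses are not known exactly. Their poses are not given: they have to be found in the camera images.
- packet: E-shaped packet of bonded dark steel laminations, 0.5 kg, 44 (x) by 66 (y) by 30 mm high, flat on the table. Origin: centre of underside. Unbroken 11 mm back of the E: face at x = -22; three limbs run to x = +22: outer ones 11 mm wide at the y ends, middle one 22 mm wide at y = 0; two 11 mm slots between, 33 deep. Grasp it over back and middle limb end (44 mm).
- limb_tip (a point): Point on the packet: end face of its middle limb, 22 mm along the packet's +x from its origin and 15 mm above its underside; axes as the packet's.
- corner (a point): Locating corner of the nest: inner faces of both rails meet the bed here, 70 mm above the table. Bed axes: x up the slope away from the long rail, y up the slope away from the short rail, z square out of the bed; unturned x = (cos20, 0, sin20), z = (-sin20 cos20, -sin20, cos20 cos20) in degrees; nest turned up to 0.25 rad about vertical. A packet fully home has its origin at (22, 33, 0) mm, axes as the bed's.
- bed: Tilted bed of ground steel with rails and hold-down lever; origin and axes as corner. Plate x -25 to 120, y -80 to 140 mm, 10 thick. Slippery, friction differs (0.19 to 0.33): the packet runs downhill by itself but may stop along one rail short of the other, and then needs a push of a few N.
- long_rail: Steel rail at the bed's lower x edge, for the back of the packet. Inner face at bed x = 0, from bed y = 12 to 134 mm; 14 mm wide, 16 mm high. Origin: centre of its underside; bed axes.
- short_rail: Steel rail at the bed's lower y side, for an outer limb of the packet. Inner face at bed y = 0, from bed x = 12 to 86 mm; 14 mm wide, 16 mm high. Origin: centre of its underside; bed axes.
- presser: Hold-down lever behind the short rail, 165 mm long, origin on its pivot at (20, -36, 50) mm in bed axes, turning about bed x. Its y runs along the lever to the handle, its z out of the upper face. Starts raised about 1.5 rad (upright from the bed); at 0 it lies parallel to the bed, over the packet. Stiff pivot: stays where left; about 9 N at the handle moves it.
- grip (a point): Middle of the upper face of the lever's black handle, 135 mm along the lever from its pivot, 7 mm above its axis; handle 20 mm wide, 65 long, 14 thick, ending at 165 mm. Push here: from behind while upright, from above when lowered. Axes as the lever's.
- spindle_seat (a point): Where the screw spindle goes through the lever, 69 mm from the pivot; axes as the lever's. Its sprung rubber foot (8 N/mm, 16 mm across) meets a seated packet while the lever is within 0.12 rad of parallel to the bed; the spindle is screwed to a different length each time (12 mm range), so feel for it. 8 to 25 N on the packet (4 to 13 N more at the handle) is right, over 35 N too much.
- u_packet: U-shaped lamination packet, 44 by 66 by 30 mm, loose, not needed. Origin at the centre of its underside.
- i_packet: straight (I) lamination packet, 22 by 66 by 30 mm, loose, not needed. Origin at the centre of its underside.
- spool: upright spool of copper wire, 64 mm across, 64 mm high, loose, not needed.
- varnish_tin: closed steel tin, 76 mm across, 85 mm high, loose, not needed.
- cutters: side cutters with red grips, about 170 mm long, lying flat, not needed. Origin at the joint.
- hex_key: bent hex key, 85 by 28 mm, lying flat, not needed.
- jaw_block: small steel jaw block with an upright bolt, 26 by 56 mm, 46 mm high, loose, not needed.
Mind the look-alikes: they are no part of the job. Leave any red or turquoise look-alike of the packet alone.

How it is judged:
By the outcome, as a careful person would: the job done as asked, in the order asked, and still so for the second after the job is handed in, with the robot touching nothing.
It also fails if it takes over 72 s, if anything falls off the work surface, if the arm or the gripper's body presses on something with over 40 N, if the wrist force passes 120 N, or if a joint passes its speed limit or range.

ROBOT

A 6-joint arm with a two-finger parallel gripper is mounted at the origin on the work surface. World frame = base frame: x ahead of the robot, y to its left, z up, the work surface at z = 0. Lengths are in mm, angles in rad, forces in N, time in s.
With the tool pointing down it reaches from about 275 to 775 mm from the base axis. Payload 14.6 kg.
Tool frame: the origin (TCP) lies on the centre line of the jaws, within the pads' length; the fingertips stand tips_ahead ahead of it and the grasp point (between the pads) lies 8 mm behind it (tips_ahead is the distance from the TCP to the fingertips, in mm); z points along the fingers, y is the direction in which the jaws open and shut (so a half turn about z gives the same grasp; the last joint's range is limited). The gripper opens to 85 mm and grips with 20 to 120 N. Pads are 22 mm wide; open, the fingers measure 114 mm over their backs; the gripper's body (76 mm by 85 mm) begins 54 mm behind the grasp point. The pads swing forward as they close: fully open they stand 13 mm farther back than shut.
Start: joints at [0.968, 0.263, -0.048, 1.259, 0, 1.415], TCP at [227.321, 473.237, 242.278] pointing down, gripper open.
Joint ranges: [-2.65, 2.65], [-0.89, 1.7], [-1.18, 1.37], [-2.13, 2.11], [-1.35, 1.29], [-3.14, 3.14]. Speed limits (rad/s): [1.89, 1.89, 2.57, 2.79, 3.14, 3.14].

INTERFACE

Orientations are given as [roll, pitch, yaw] about the fixed x, y, z axes, in that order (R = Rz(yaw) Ry(pitch) Rx(roll)).
In Python, from plant import read_state, capture, hand_in, search_frame, landmark_of, tips_ahead gives the robot as it stands.
- The arm moves only by the tool servo_tool, never from a script. Its argument "moves" is a list of rows, each a list of 7 numbers: the shift along the world's x, y, z in m, then the turn, a rotation vector about the world's x, y, z in rad, then the finger opening in m, from 0 to 0.0854. In form: [[x, y, z, ax, ay, az, fingers], ...]. A call has 1 to 10 rows; each row shifts and turns the commanded pose from where the row before left it; what a row does not reach is not made up. A row lasts 1/10 s, in which the tool goes at most 50 mm and 8.59 degrees, less where a joint would pass 70% of its speed; a pose out of reach is approached as far as the arm can. A call is refused whole if a number of a shift passes 0.05 or a number of a turn 0.15, either way. A call with a gripper value outside its range is refused whole. The fingers move at their own pace and stop on an object; "newtons" is the grip in N (left out, the last holds). Time passes only in rows, so rows that do not move let the fingers close. It gives the time, the measured TCP pose, the force and the opening at its end, in the units of the state.
- read_state(): the state, without advancing time (a new reading comes with each control period).
- capture(name): name is "scene" or "top" or "wrist"; returns a dict with "pixels" (384x512x3 uint8, blue, green, red), "z_map" (384x512 float32, mm along the optical axis (not along the pixel's ray), 0 where there is no reading), "camera_matrix" (3x3 intrinsics, pixels), "dist_coeffs" ([k1, k2, p1, p2, k3] as OpenCV has them; the pictures are not rectified), "eye" and "orientation" of the camera in the world. Camera axes: x right, y down, z forward; pixel columns grow to the right and rows downward; lengths in mm; the calibration is good to about 2 mm. A picture is of the moment at which its call begins.
- hand_in(): hands the job in, once; it reports no verdict.
Trained networks look in the newest picture that a camera, given by its name, has taken for a name from the list of things; names that differ only in an ending like _2 or _b are one class to them, and where a whole thing is asked for, a point or a joint stands for the part that bears it (a point fixed in the world has none). Each returns a list of dicts, best first, with "conf" (0 to 1); they miss things now and then, are a little off and sometimes report something else, mostly with a low value. They report only what shows in the picture. A call takes as long as a camera call. They do not tell look-alikes from the thing itself.
- search_frame(camera, target): "location" ([column, row] in pixels, amid what is visible of it).
- landmark_of(camera, target): "location" ([column, row] in pixels: a listed point, or the origin of a listed thing).
The state is a dict: "t": time; "joints": joint angles; "joint_vel": joint speeds; "tau": joint torques, N m; "ee_pos": TCP position; "ee_rot": TCP orientation; "ft_force": force on the tool from outside, world axes, zero at the start; "wrist_torque": the same for the moment, N m; "opening": finger opening in mm.
Only numpy, scipy, OpenCV 4.12 (cv2) and the standard library are available. Lean on these libraries where they do the work, as an engineer would, in place of code of your own. Each camera call takes 0.05 s, during which the arm holds its last target.

## Working session

There is one attempt and no reset: what is moved stays moved. The work goes in short steps, Python scripts to look and compute and a tool call to move; the robot and the scene stay as the last step left them, time stands still between calls to the robot, and variables do not carry over. Pictures are saved under pics/ and viewed, and the job is handed in when it is done.

Besides the shell and the picture viewer there is one more tool, called in YAML: its name, and indented under it one key for each argument. servo_tool: Moves the arm, as the interface text tells. Its arguments: {"type":"object","properties":{"moves":{"type":"array"},"newtons":{"type":"number"}},"required":["moves"]}

```bash
mkdir -p pics; ls; cat > h.py <<'E'
import numpy as np, cv2, pickle
from plant import *
def snap(n,f):
    c=capture(n); cv2.imwrite('pics/%s.png'%f,c['pixels']); pickle.dump(c,open('pics/%s.pkl'%f,'wb')); return c
def load(f): return pickle.load(open('pics/%s.pkl'%f,'rb'))
def Rot(o):
    o=np.array(o,float)
    if o.shape==(3,3): return o
    from scipy.spatial.transform import Rotation as R
    if o.shape==(3,): return R.from_euler('xyz',o).as_matrix()
    raise Exception(str(o))
def ray(c,p):
    u=cv2.undistortPoints(np.array([[p]],float),np.array(c['camera_matrix'],float),np.array(c['dist_coeffs'],float))[0,0]
    return np.array(c['eye'],float),Rot(c['orientation'])@np.array([u[0],u[1],1.])
def onz(c,p,z):
    e,d=ray(c,p); return e+d*(z-e[2])/d[2]
def dep(c,p,r=2):
    x,y=int(round(p[0])),int(round(p[1])); w=c['z_map'][max(0,y-r):y+r+1,max(0,x-r):x+r+1]; w=w[w>0]
    if len(w)==0: return None
    e,d=ray(c,p); return e+d*np.median(w)
def tri(a):
    A=np.zeros((3,3));b=np.zeros(3)
    for c,p in a:
        e,d=ray(c,p); d=d/np.linalg.norm(d); P=np.eye(3)-np.outer(d,d); A+=P;b+=P@e
    x=np.linalg.solve(A,b)
    res=[]
    for c,p in a:
        e,d=ray(c,p); d=d/np.linalg.norm(d); res.append(np.linalg.norm((np.eye(3)-np.outer(d,d))@(x-e)))
    return x,res
def proj(c,P):
    R=Rot(c['orientation']); q=R.T@(np.array(P,float)-np.array(c['eye'],float))
    return cv2.projectPoints(q.reshape(1,1,3),np.zeros(3),np.zeros(3),np.array(c['camera_matrix'],float),np.array(c['dist_coeffs'],float))[0].ravel()
def cloud(c):
    h,w=c['z_map'].shape; g=np.stack(np.meshgrid(np.arange(w),np.arange(h)),-1).reshape(-1,1,2).astype(float)
    u=cv2.undistortPoints(g,np.array(c['camera_matrix'],float),np.array(c['dist_coeffs'],float))[:,0]
    z=c['z_map'].reshape(-1,1); P=np.hstack([u*z,z])@Rot(c['orientation']).T+np.array(c['eye'])
    P[z[:,0]<=0]=np.nan
    return P.reshape(h,w,3)
E
python3 - <<'E'
from h import *
s=read_state(); print(s, tips_ahead)
names=['packet','limb_tip','corner','bed','long_rail','short_rail','presser','grip','spindle_seat','u_packet','i_packet']
for n in ['scene','top','wrist']:
    c=snap(n,n+'0'); print(n,c['eye'],c['orientation'],c['camera_matrix'])
    for t in names:
        print(t,'S',[(np.round(d['location']).tolist(),round(d['conf'],2)) for d in search_frame(n,t)][:4],'L',[(np.round(d['location'],1).tolist(),round(d['conf'],2)) for d in landmark_of(n,t)][:4])
E
```

```text
pics
{'t': 0.0, 'joints': array([ 9.67712690e-01,  2.63515634e-01, -4.89708879e-02,  1.25938874e+00,
        1.66600260e-05,  1.41550048e+00]), 'joint_vel': array([-1.32180097e-03,  8.51680679e-05,  1.37262826e-03,  7.87519113e-04,
       -6.91437517e-04,  1.72756858e-04]), 'tau': array([ 4.01848520e-03, -6.37613440e+01,  3.84566367e+01,  1.35232255e-02,
        3.39621511e-05,  1.75852131e-05]), 'ee_pos': array([227.15132741, 473.01029323, 241.81640846]), 'ee_rot': array([-3.14052928e+00, -1.83341309e-04,  2.69380475e+00]), 'ft_force': array([-0.50148122,  0.38741198,  0.18973068]), 'wrist_torque': array([ 0.00147833, -0.03264443,  0.04351355]), 'opening': 85.17667129547075} 11.0
scene [1433.58266762   64.53685848 1079.56540586] [-2.39416562  0.0048685   1.57360808] [[495.3537886    0.         255.59990979]
 [  0.         495.3537886  196.77854769]
 [  0.           0.           1.        ]]
packet S [([278.0, 182.0], 0.9), ([312.0, 197.0], 0.71), ([318.0, 170.0], 0.66)] L [([314.2, 170.9], 0.85), ([279.3, 185.6], 0.73), ([311.1, 202.0], 0.62), ([209.5, 203.6], 0.23)]
limb_tip S [([3
[... 1958 characters left out ...]
[([191.0, 193.0], 0.58), ([300.0, 178.0], 0.24)] L [([191.2, 191.6], 0.54)]
wrist [165.82495303 503.55911716 375.35266508] [ 2.86848216e+00 -7.12553835e-04  1.12295389e+00] [[306.42765326   0.         255.23648876]
 [  0.         306.42765326 189.68314186]
 [  0.           0.           1.        ]]
packet S [([82.0, 369.0], 0.95), ([159.0, 300.0], 0.52)] L [([142.6, 288.5], 0.88), ([94.2, 357.1], 0.8)]
limb_tip S [([83.0, 369.0], 0.96), ([159.0, 301.0], 0.86)] L [([84.9, 372.1], 0.94)]
corner S [] L []
bed S [] L []
long_rail S [] L []
short_rail S [] L []
presser S [] L []
grip S [] L []
spindle_seat S [] L []
u_packet S [([253.0, 323.0], 0.66)] L [([245.4, 332.7], 0.96)]
i_packet S [] L []
```

```bash
python3 - <<'E'
import cv2
a=cv2.imread('pics/scene0.png'); b=cv2.imread('pics/top0.png')
cv2.imwrite('pics/s_crop.png',cv2.resize(a[120:270,150:380],None,fx=3.4,fy=3.4,interpolation=cv2.INTER_CUBIC))
cv2.imwrite('pics/t_crop.png',cv2.resize(b[150:310,130:380],None,fx=3.2,fy=3.2,interpolation=cv2.INTER_CUBIC))
E
```

```text
(no output)
```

View pics/s_crop.png

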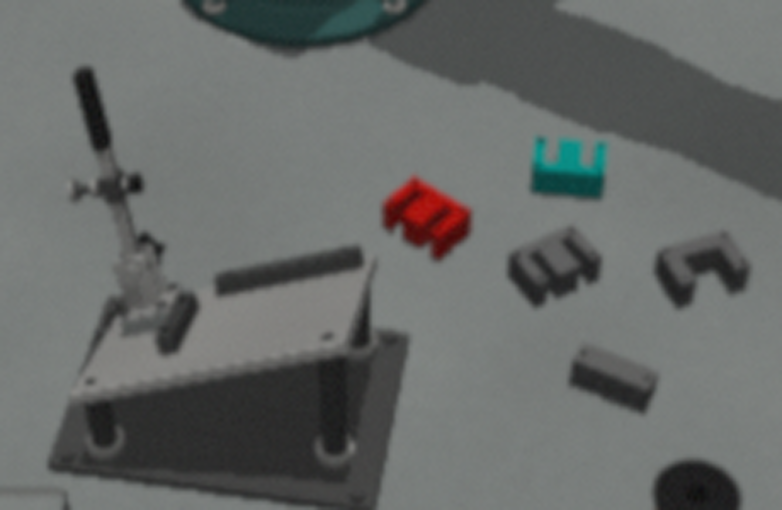

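View pics/t_crop.png

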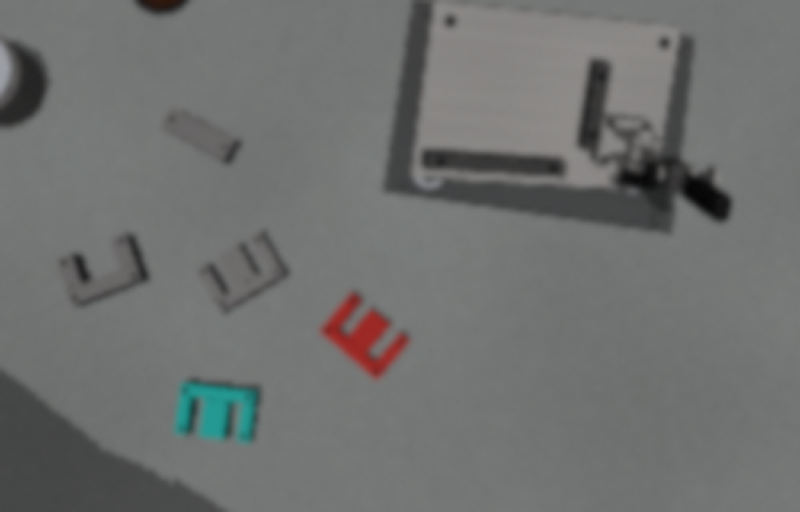

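View pics/scene0.png

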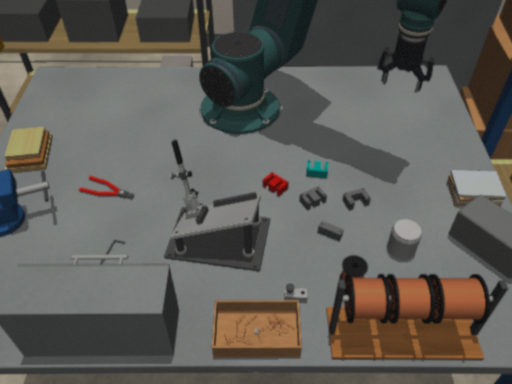

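The dark E is the target: scene (312,198), top (206,234). The look-alikes are:
- the red E at scene (276,184)
- the turquoise E at scene (317,170)
- the grey U at scene (355,199)
- the grey I at scene (331,231)

The nest is at scene (215,215), with its lever upright at scene (182,165).

```bash
python3 - <<'E'
from h import *
S=load('scene0');T=load('top0');W=load('wrist0')
print('E',tri([(S,(311.1,202)),(T,(204.5,234.9))]))
print('corner',tri([(S,(209.5,207.1)),(T,(306.6,196.6))]))
print('presser',tri([(S,(189.5,195.7)),(T,(333.8,197.8))]))
print('grip',tri([(S,(177,149)),(T,(353.1,211.7))]))
print('seat',tri([(S,(181.3,173.4)),(T,(336.5,204.0))]))
C=cloud(T);CS=cloud(S)
print(C[234,206],CS[198,312])
# packet
for n,cl in(('T',C),('S',CS)):
    m=(abs(cl[...,0]-300)<100)&(abs(cl[...,1]-190)<100)
    print(n,m.sum())
# bed plane from top depth, region
ctr=C[180,285]; print('bedpt',ctr)
for n,cl in(('T',C),('S',CS)):
    m=np.linalg.norm(cl-np.array([460,-60,95]),axis=2)<130
    m&=(cl[...,2]>50)&(cl[...,2]<190)
    P=cl[m]; print(n,len(P))
    # ransac plane
    best=None;rng=np.random.default_rng(0)
    for i in range(600):
        q=P[rng.choice(len(P),3,replace=False)]; nn=np.cross(q[1]-q[0],q[2]-q[0]); l=np.linalg.norm(nn)
        if l<50: continue
        nn/=l; nn*=np.sign(nn[2]); k=abs((P-q[0])@nn)<2
        if best is None or k.sum()>best[0]: best=(k.sum(),k)
    Q=P[best[1]]; c=Q.mean(0); nn=np.linalg.svd(Q-c)[2][2]; nn*=np.sign(nn[2]); print(best[0],c,nn,'yaw via n', np.arctan2(nn[1],nn[0])-np.arctan2(-np.sin(.349066),-np.sin(.349066)*np.cos(.349066)))
E
```

```text
E (array([449.55520128, 225.92010832,  -3.94534689]), [np.float64(5.6396089618730665), np.float64(5.639608961872966)])
corner (array([543.65448482, -63.21036108,  78.2570779 ]), [np.float64(4.286530554445032), np.float64(4.286530554445052)])
presser (array([ 533.7475517 , -122.27929635,  113.70839403]), [np.float64(3.3899505854462935), np.float64(3.389950585446239)])
grip (array([ 485.30874068, -144.71397902,  236.38109414]), [np.float64(2.1125064956175255), np.float64(2.1125064956175654)])
seat (array([ 511.25153661, -128.86356694,  173.36769086]), [np.float64(7.28261410098053), np.float64(7.282614100980508)])
[450.39918924 220.74763658  33.07413948] [463.16439728 219.51918938  27.01053493]
T 5035
S 2636
bedpt [584.64926471  -1.02443858 108.53770184]
T 1641
623 [551.48135644 -33.48963215  85.63948238] [-0.39151629 -0.28661625  0.87439471] yaw via n -0.18455438048186812
S 1201
275 [558.55349208 -32.23562864  89.38991361] [-0.38160053 -0.29670457  0.87541272] yaw via n -0.15559271143900943
```

servo_tool:
  moves:
    - [0.039,-0.045,0,0,0,-0.11,0.085]
    - [0.039,-0.045,0,0,0,-0.11,0.085]
    - [0.039,-0.045,0,0,0,-0.11,0.085]
    - [0.039,-0.045,0,0,0,-0.11,0.085]
    - [0.039,-0.045,0,0,0,-0.11,0.085]
    - [0,0,0,0,0,0,0.085]
    - [0,0,0,0,0,0,0.085]

```text
t: 4.15
ee_pos: [391.6, 283.5, 242.2]
ee_rot: [-3.141, -0.0, 2.142]
ft_force: [-0.3, 1.0, -0.9]
opening: 84.8
```

```bash
python3 - <<'E'
from h import *
c=snap('wrist','w1')
for t in ['packet','limb_tip']: print(t,landmark_of('wrist',t))
s=read_state(); print(s['t'],s['ee_pos'],s['ee_rot'],c['eye'],c['orientation'])
E
```

```text
packet [{'location': [193.8, 156.3], 'conf': 0.88}, {'location': [187.5, 264.9], 'conf': 0.7}, {'location': [266.8, 226.4], 'conf': 0.64}]
limb_tip [{'location': [175.2, 148.8], 'conf': 0.78}, {'location': [283.9, 227.6], 'conf': 0.67}, {'location': [190.7, 283.7], 'conf': 0.57}, {'location': [416.5, 360.4], 'conf': 0.45}]
4.3 [390.37483389 285.11053453 242.30279158] [-3.14156372e+00 -1.67856958e-04  2.14587841e+00] [354.88939442 341.80420782 375.33480778] [ 2.86894648e+00 -1.51052571e-04  5.70857924e-01]
```

View pics/w1.png

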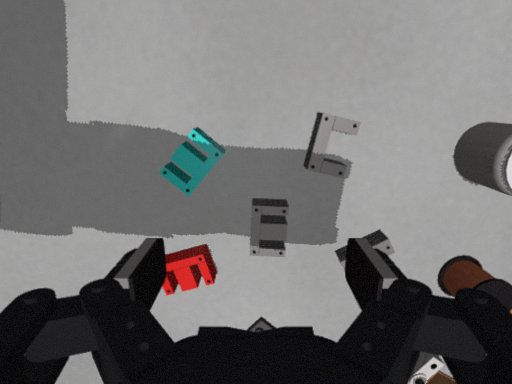

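```bash
cat >> h.py <<'E'
def fitE(c,ctr,zlo=22,zhi=40,rad=55):
    C=cloud(c); m=(np.hypot(C[...,0]-ctr[0],C[...,1]-ctr[1])<rad)&(C[...,2]>zlo)&(C[...,2]<zhi)
    P=C[m]; z=np.median(P[:,2]); P=P[abs(P[:,2]-z)<5]
    r=cv2.minAreaRect(P[:,:2].astype(np.float32)); return r,z,len(P),cv2.boxPoints(r),P.mean(0)
E
python3 - <<'E'
from h import *
W=load('w1');C=cloud(W);print(C[228,256],C[205,270],C[250,270],C[100,260])
r=fitE(W,C[228,256][:2],15,45);print(r)
im=cv2.resize(W['pixels'][180:280,210:330],None,fx=6,fy=6,interpolation=cv2.INTER_CUBIC);cv2.imwrite('pics/w1c.png',im)
E
```

```text
[433.67109422 220.9298216   31.34373544] [432.27031903 253.92615467  29.04906041] [464.19327788 205.49691153  31.04478784] [356.97559967 349.01142914   1.91923565]
(((449.05340576171875, 225.49273681640625), (43.951194763183594, 66.8813705444336), 29.94729232788086), np.float64(31.022072032948472), 1500, array([[413.31818, 243.4983 ],
       [446.70557, 185.54659],
       [484.78864, 207.48717],
       [451.40125, 265.4389 ]], dtype=float32), array([447.1141586 , 225.98105402,  31.00221643]))
```

View pics/w1c.png

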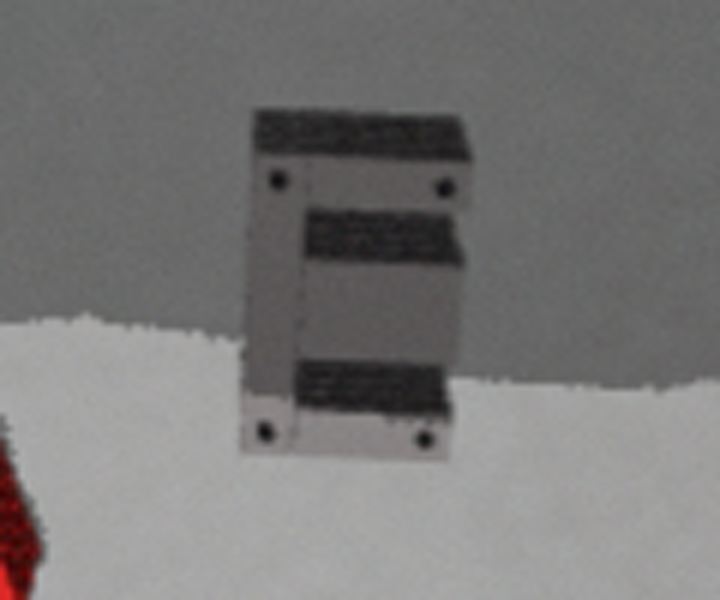

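servo_tool:
  moves:
    - [0.02,-0.02,-0.02,0,0,-0.025,0.06]
    - [0.02,-0.02,-0.03,0,0,-0.025,0.06]
    - [0.018,-0.019,-0.04,0,0,0,0.06]
    - [0,0,-0.04,0,0,0,0.06]
    - [0,0,0,0,0,0,0.06]
    - [0,0,0,0,0,0,0.06]

```text
t: 4.9
ee_pos: [448.4, 226.3, 113.1]
ee_rot: [-3.141, -0.0, 2.096]
ft_force: [-1.6, 0.2, 0.3]
opening: 60.3
```

```bash
python3 - <<'E'
from h import *
s=read_state(); print(s['t'],s['ee_pos'],s['ee_rot'],s['opening'],tips_ahead)
c=snap('wrist','w2'); print(c['eye'])
cl=cloud(c); print(fitE(c,(449,225),15,45))
E
```

```text
4.9 [448.42102314 226.26237497 113.08864399] [-3.14085341e+00 -2.83961203e-04  2.09573023e+00] 60.27176148714506 11.0
[414.43484716 286.20140131 246.17800016]
(((448.9931640625, 225.21823120117188), (43.88063049316406, 66.30587768554688), 29.958528518676758), np.float64(31.19179875518968), 4011, array([[413.42865, 242.9851 ],
       [446.54004, 185.53854],
       [484.55768, 207.45135],
       [451.4463 , 264.89792]], dtype=float32), array([447.04202782, 225.81945667,  31.15342257]))
```

View pics/w2.png

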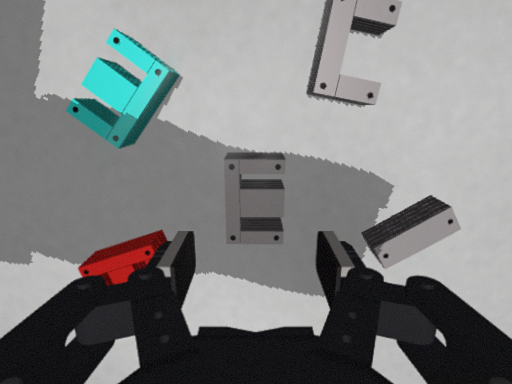

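```bash
python3 - <<'E'
from h import *
c=load('w2');cl=cloud(c);q=c['pixels'].astype(int)
m=(q[...,2]>120)&(q[...,1]<60);P=cl[m];P=P[P[:,2]>5]
ax=np.array([np.cos(.523),np.sin(.523)]);d=P[:,:2]-[449,225.3]
print((d@ax).max(), np.c_[d@ax,d@[-ax[1],ax[0]]][(d@ax).argmax()], P[(d@ax).argmax()])
m=(abs(d@[-ax[1],ax[0]])<20);print(m.sum(),(d@ax)[m].max() if m.any() else None)
E
```

```text
-42.59022472886087 [-42.59022473  13.96478238] [405.12789062 216.12501183 156.24323833]
11 -42.59022472886087
```

```bash
python3 - <<'E'
from h import *
c=load('w1');cl=cloud(c);q=c['pixels'].astype(int)
m=(q[...,2]>120)&(q[...,1]<60);P=cl[m];P=P[(P[:,2]>5)&(P[:,2]<45)]
ax=np.array([np.cos(.523),np.sin(.523)]);d=P[:,:2]-[449,225.3]
u=d@ax;v=d@[-ax[1],ax[0]];print(u.min(),u.max(),v.min(),v.max());m=abs(v)<16;print(m.sum(),u[m].max() if m.any() else 0)
E
```

```text
-131.63887446732585 -67.03546652883071 -94.77604499628401 -33.75798779495531
0 0
```

servo_tool:
  newtons: 50
  moves:
    - [0.0006,-0.001,-0.03,0,0,0,0.06]
    - [0,0,-0.03,0,0,0,0.06]
    - [0,0,-0.02,0,0,0,0.06]
    - [0,0,-0.011,0,0,0,0.06]
    - [0,0,0,0,0,0,0.06]
    - [0,0,0,0,0,0,0.03]
    - [0,0,0,0,0,0,0.03]
    - [0,0,0,0,0,0,0.03]
    - [0,0,0,0,0,0,0.03]

```text
t: 5.85
ee_pos: [450.1, 224.7, 22.9]
ee_rot: [3.14, 0.0, 2.094]
ft_force: [-3.1, -0.4, 7.4]
opening: 42.6
```

servo_tool:
  moves:
    - [0,0,0.01,0,0,0,0.03]
    - [0,0,0.02,0,0,0,0.03]
    - [0,0,0.03,0,0,0,0.03]
    - [0,0,0.04,0,0,0,0.03]
    - [0.0,0,0.04,0,0,0,0.03]
    - [0,0,0.04,0,0,0,0.03]
    - [0,0,0,0,0,0,0.03]
    - [0,0,0,0,0,0,0.03]

```text
t: 6.65
ee_pos: [449.8, 224.4, 202.4]
ee_rot: [3.14, 0.001, 2.094]
ft_force: [0.3, 0.1, -6.8]
opening: 42.9
```

```bash
python3 - <<'E'
from h import *
s=read_state(); print(s['t'],s['ee_pos'],s['ee_rot'],s['opening'],s['ft_force'])
c=snap('wrist','w3')
E
```

```text
6.65 [449.82192047 224.39869448 202.41460347] [3.13952090e+00 5.07002416e-04 2.09384035e+00] 42.890788300521095 [ 0.28204021  0.05126088 -6.80907726]
```

View pics/w3.png

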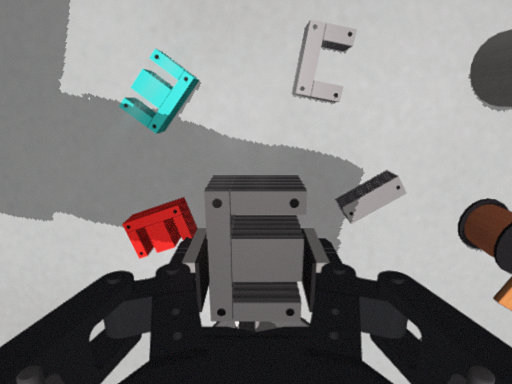

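servo_tool:
  moves:
    - [0.018,-0.043,0.013,0,0,0,0.03]
    - [0.018,-0.043,0.013,0,0,0,0.03]
    - [0.018,-0.043,0.013,0,0,0,0.03]
    - [0.018,-0.043,0.013,0,0,0,0.03]
    - [0.018,-0.043,0.013,0,0,0,0.03]
    - [0.018,-0.043,0.013,0,0,0,0.03]
    - [0.018,-0.043,0.013,0,0,0,0.03]
    - [0.018,-0.04,0.01,0,0,0,0.03]
    - [0,0,0,0,0,0,0.03]
    - [0,0,0,0,0,0,0.03]

```text
t: 7.7
ee_pos: [593.5, -117.5, 300.4]
ee_rot: [-3.14, -0.002, 2.092]
ft_force: [-0.8, 0.2, -5.6]
opening: 42.7
```

```bash
python3 - <<'E'
from h import *
s=read_state(); print(s['t'],s['ee_pos'],s['ee_rot'],s['opening'],s['ft_force'])
c=snap('wrist','w4');print(c['eye'],c['orientation'])
for t in ['corner','long_rail','short_rail','presser','grip','spindle_seat']: print(t,[(d['location'],d['conf']) for d in landmark_of('wrist',t)])
E
```

```text
7.7 [ 593.4656227  -117.4842047   300.41530245] [-3.13960408e+00 -2.49434966e-03  2.09210246e+00] 42.66537525477173 [-0.77684827  0.16638714 -5.6430818 ]
[559.99138207 -57.57743361 433.68417869] [2.87120255e+00 1.72140238e-03 5.21301914e-01]
corner [([235.7, 104.6], 0.94), ([237.1, 97.4], 0.44)]
long_rail [([263.2, 41.5], 0.94), ([94.5, 171.5], 0.57), ([206.7, 142.1], 0.48)]
short_rail [([264.5, 135.0], 0.94)]
presser [([207.6, 143.4], 0.75)]
grip [([91.4, 173.3], 0.75)]
spindle_seat [([163.8, 150.4], 0.82)]
```

View pics/w4.png

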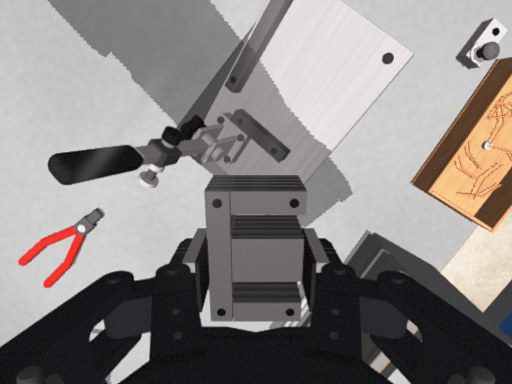

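```bash
cat > fitbed.py <<'E'
from h import *
from scipy.optimize import least_squares
a=np.radians(20)
def Rbed(y):
    x=np.array([np.cos(a),0,np.sin(a)]);z=np.array([-np.sin(a)*np.cos(a),-np.sin(a),np.cos(a)**2]);R=np.c_[x,np.cross(z,x),z]
    return np.array([[np.cos(y),-np.sin(y),0],[np.sin(y),np.cos(y),0],[0,0,1]])@R
if __name__=='__main__':
    c=load('w4');C=cloud(c)
    pts={'corner':(235.7,104.6),'long':(263.2,41.5),'short':(264.5,135)}
    for k,p in pts.items(): print(k,dep(c,p))
    for p in [(330,60),(290,80),(390,58),(340,100),(320,140)]: print(p,dep(c,p))
    P=C[10:170,200:400].reshape(-1,3);P=P[np.isfinite(P[:,0])]
    P=P[(P[:,2]>60)&(P[:,2]<170)]
    rng=np.random.default_rng(0);best=None
    for i in range(800):
        q=P[rng.choice(len(P),3,replace=False)]; n=np.cross(q[1]-q[0],q[2]-q[0]); l=np.linalg.norm(n)
        if l<300: continue
        n/=l; n*=np.sign(n[2]); k=abs((P-q[0])@n)<1.5
        if best is None or k.sum()>best[0]: best=(k.sum(),k)
    Q=P[best[1]];ct=Q.mean(0);n=np.linalg.svd(Q-ct,full_matrices=False)[2][2];n*=np.sign(n[2])
    yaw=np.arctan2(n[1],n[0])-np.arctan2(-np.sin(a),-np.sin(a)*np.cos(a))
    print('n',len(P),best[0],n,'yaw',yaw,np.std((Q-ct)@n))
    # edge yaw: point sets of rails' tops: height above plane 13..19
    h=(P-ct)@n; up=P[(h>11)&(h<20)]
    np.save('pics/up.npy',up);
    for y in (yaw,):
        R=Rbed(y); L=(up-ct)@R; 
        print('up',len(up)); hx=np.histogram(L[:,0],40);hy=np.histogram(L[:,1],40)
        cv=np.clip
        import sys
        print(np.c_[hx[1][:-1].round(),hx[0]].tolist()); print(np.c_[hy[1][:-1].round(),hy[0]].tolist())
    print('ct',ct)
E
python3 fitbed.py
```

```text
corner [539.84251356 -68.53013765  71.99296315]
long [535.89776001  -0.97767298 106.70272345]
short [583.48226468 -79.78240168 103.6331334 ]
(330, 60) [600.22922452  13.81121186 123.67883011]
(290, 80) [577.86757999 -18.54897519 104.21227142]
(390, 58) [641.60039411  36.38634526 148.95676906]
(340, 100) [628.01894963 -12.67869598 127.4571612 ]
(320, 140) [634.81305845 -54.70939332 116.08907201]
n 22894 17244 [-0.37255093 -0.28655134  0.88266309] yaw -0.16082808530022996 0.6516673415555082
up 2799
[[-76.0, 105.0], [-74.0, 200.0], [-71.0, 202.0], [-69.0, 207.0], [-66.0, 210.0], [-64.0, 361.0], [-61.0, 48.0], [-59.0, 11.0], [-56.0, 17.0], [-54.0, 26.0], [-51.0, 69.0], [-49.0, 72.0], [-46.0, 69.0], [-43.0, 62.0], [-41.0, 59.0], [-38.0, 56.0], [-36.0, 51.0], [-33.0, 50.0], [-31.0, 64.0], [-28.0, 82.0], [-26.0, 83.0], [-23.0, 141.0], [-21.0, 27.0], [-18.0, 29.0], [-16.0, 28.0], [-13.0, 32.0], [-11.0, 30.0], [-8.0, 28.0], [-6.0, 30.0], [-3.0, 30.0], [-1.0, 31.0], [2.0, 31.0], [4.0, 32.0], [7.0, 30.0], [9.0, 30.0], [12.0, 30.0], [14.0, 33.0], [17.0, 31.0], [19.0, 33.0], [22.0, 39.0]]
[[-121.0, 15.0], [-117.0, 9.0], [-112.0, 28.0], [-108.0, 27.0], [-104.0, 35.0], [-100.0, 50.0], [-96.0, 56.0], [-92.0, 74.0], [-88.0, 70.0], [-84.0, 83.0], [-80.0, 185.0], [-76.0, 226.0], [-72.0, 228.0], [-68.0, 239.0], [-64.0, 166.0], [-60.0, 0.0], [-56.0, 0.0], [-51.0, 38.0], [-47.0, 49.0], [-43.0, 51.0], [-39.0, 52.0], [-35.0, 52.0], [-31.0, 56.0], [-27.0, 55.0], [-23.0, 54.0], [-19.0, 58.0], [-15.0, 59.0], [-11.0, 56.0], [-7.0, 59.0], [-3.0, 62.0], [1.0, 62.0], [5.0, 62.0], [10.0, 68.0], [14.0, 69.0], [18.0, 63.0], [22.0, 66.0], [26.0, 68.0], [30.0, 71.0], [34.0, 55.0], [38.0, 23.0]]
ct [597.04688335 -15.80504544 112.83976207]
```

```bash
python3 - <<'E'
from fitbed import *
up=np.load('pics/up.npy');ct=np.array([597.047,-15.805,112.840]);R=Rbed(-0.161)
L=(up-ct)@R
lo=L[(L[:,0]<-58)&(L[:,1]>-48)]; 
e=[(lo[k][:,1].mean(),np.percentile(lo[k][:,0],97),np.percentile(lo[k][:,0],3)) for y in range(-46,30,6) for k in [(lo[:,1]>=y)&(lo[:,1]<y+6)] if k.sum()>10]
e=np.array(e);print(e.round(1));print(np.polyfit(e[:,0],e[:,1],1),lo[:,1].min())
sh=L[(L[:,0]>-50)&(L[:,1]<-60)]
sh=sh[sh[:,0]>-20] if 0 else sh
e2=np.array([(sh[k][:,0].mean(),np.percentile(sh[k][:,1],97),np.percentile(sh[k][:,1],3)) for x in range(-50,24,6) for k in [(sh[:,0]>=x)&(sh[:,0]<x+6)] if k.sum()>10]);print(e2.round(1));
k=e2[:,1]>-75;print(np.polyfit(e2[k,0],e2[k,1],1),sh[:,0].min())
for cx,cy in [(e[:,1].mean(),e2[:,1].mean())]:
    print('corner',cx,cy,ct+R@[cx,cy,0])
h=L[:,2];print(np.median(lo[:,2]),np.median(sh[:,2]))
E
```

```text
[[-43.1 -61.4 -74.8]
 [-37.  -61.4 -74.9]
 [-31.  -61.5 -75.2]
 [-25.  -61.5 -74.8]
 [-18.9 -61.3 -74.6]
 [-12.9 -61.3 -74.4]
 [ -6.9 -61.6 -74.4]
 [ -1.  -60.7 -74.4]
 [  5.1 -60.9 -74.7]
 [ 11.  -60.8 -74.6]
 [ 16.9 -60.9 -73.9]
 [ 23.  -60.9 -73.9]
 [ 29.  -61.2 -74.6]]
[ 8.91880817e-03 -6.11239543e+01] -47.86562582225779
[[ -47.   -62.5 -101.4]
 [ -41.1  -62.5  -93.9]
 [ -35.1  -62.6  -88.3]
 [ -28.6  -62.5 -110.4]
 [ -23.1  -62.8 -118.2]
 [ -17.   -62.7  -75.9]
 [ -11.   -62.9  -76.2]
 [  -5.   -62.8  -75.8]
 [   1.   -62.8  -76.1]
 [   7.   -62.9  -75.9]
 [  13.1  -62.9  -75.9]
 [  19.   -62.9  -75.9]
 [  23.3  -63.   -75.7]]
[-6.36862937e-03 -6.28475988e+01] -49.97523928511137
corner -61.18630864718544 -62.77683049231718 [538.0862133  -65.99325562  71.73696554]
15.658602059393324 16.212125354399824
```

```bash
cat > nest.py <<'E'
from fitbed import *
from scipy.spatial.transform import Rotation as RR
YAW=-0.168; c0=np.array([538.,-66.,71.7]); R=Rbed(YAW)
def b2w(p): return c0+R@np.array(p,float)
def w2b(p): return R.T@(np.array(p,float)-c0)
Rt=np.c_[R[:,1],R[:,0],-R[:,2]]
def goto(p,Rg=None):
    s=read_state(); d=b2w(p)-s['ee_pos']; rv=np.zeros(3)
    if Rg is not None: rv=RR.from_matrix(Rg@Rot(s['ee_rot']).T).as_rotvec()
    print('t',s['t'],'bed now',w2b(s['ee_pos']).round(1),'delta mm',d.round(1),'rv',rv.round(3),'F',s['ft_force'].round(1)); return d,rv
E
python3 - <<'E'
from nest import *
print(R.round(4)); goto((44,57,63),Rt)
C=cloud(load('w3'));
# held packet top height relative TCP
c=load('w4');C=cloud(c);print([C[p] for p in [(200,220),(255,270),(200,290),(310,260)]])
# lever foot in w4
for p in [(185,130),(148,178),(92,168),(60,165),(130,155)]: print(p,dep(c,p),w2b(dep(c,p)).round(1))
E
```

```text
[[ 0.9265  0.0418 -0.3741]
 [-0.1571  0.946  -0.2835]
 [ 0.342   0.3214  0.883 ]]
t 8.05 bed now [138.1  29.2 197.1] delta mm [ -35.8   79.1 -141.7] rv [ 0.408 -0.283 -0.617] F [ 0.5 -0.2 -4.9]
[array([566.20749531, -98.76522918, 310.02452445]), array([ 598.01153983, -110.85839978,  308.82321363]), array([592.30081026, -84.35599701, 308.3813671 ]), array([ 608.71510366, -138.27778204,  308.97307681])]
(185, 130) [ 509.78818544 -114.48044803  119.057559  ] [ -2.3 -31.8  66.1]
(148, 178) [ 508.06479212 -159.10403366  170.70770117] [ 20.8 -57.5 125. ]
(92, 168) [ 489.96645506 -140.79223563  248.68256666] [ 27.8 -15.9 195.4]
(60, 165) [ 477.49525691 -142.78398103  261.72236712] [ 21.  -14.1 212.2]
(130, 155) [ 498.72573421 -132.26433747  216.99179177] [ 23.7 -17.6 161.8]
```

servo_tool:
  moves:
    - [-0.004,0.01,-0.018,0.051,-0.035,-0.077,0.03]
    - [-0.0045,0.01,-0.018,0.051,-0.035,-0.077,0.03]
    - [-0.0045,0.01,-0.018,0.051,-0.035,-0.077,0.03]
    - [-0.0045,0.01,-0.018,0.051,-0.035,-0.077,0.03]
    - [-0.0045,0.01,-0.018,0.051,-0.035,-0.077,0.03]
    - [-0.0045,0.01,-0.018,0.051,-0.035,-0.077,0.03]
    - [-0.0045,0.01,-0.018,0.051,-0.036,-0.077,0.03]
    - [-0.0045,0.009,-0.016,0.051,-0.036,-0.078,0.03]
    - [0,0,0,0,0,0,0.03]
    - [0,0,0,0,0,0,0.03]

```text
t: 9.05
ee_pos: [558.1, -37.8, 160.8]
ee_rot: [2.774, -0.327, 1.528]
ft_force: [-0.1, -0.8, -5.6]
opening: 42.5
```

```bash
python3 - <<'E'
from nest import *
goto((44,57,63),Rt); goto((44,57,26),Rt); print(read_state()['joints'].round(2))
c=snap('wrist','w5');snap('scene','s5')
C=cloud(c); h=(C-c0)@R
for p in [(60,256),(100,300),(30,300),(100,200),(20,200)]: print(p,h[p].round(1))
print('packet top',[h[p].round(1) for p in [(200,220),(255,270),(200,290),(310,225),(190,215),(190,297)]])
E
```

```text
t 9.05 bed now [44.6 56.2 63.2] delta mm [-0.5  0.9 -0.1] rv [ 0.001 -0.002 -0.002] F [-0.1 -0.8 -5.6]
t 9.05 bed now [44.6 56.2 63.2] delta mm [ 13.4  11.4 -32.8] rv [ 0.001 -0.002 -0.002] F [-0.1 -0.8 -5.6]
[-0.42  0.19 -0.49  0.65  0.42  1.31]
(60, 256) [  45.4  172.6 -160.8]
(100, 300) [ 72.5 128.4   0.4]
(30, 300) [  96.5  210.  -192.3]
(100, 200) [ 10.8 128.4  -0.5]
(20, 200) [ -12.6  210.8 -151.4]
packet top [array([30.3, 86.9, 73. ]), array([51.8, 60.7, 71.8]), array([60. , 86.3, 70.8]), array([30.7, 31.1, 71.2]), array([28. , 90.4, 70. ]), array([62.8, 90.9, 71.6])]
```

View pics/w5.png

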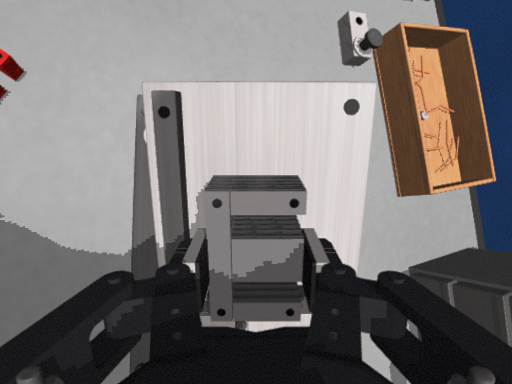

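View pics/s5.png

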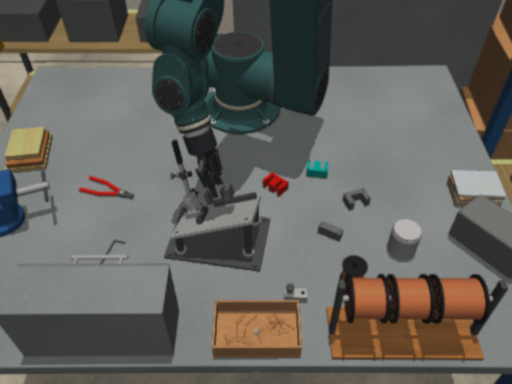

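servo_tool:
  moves:
    - [0.0037,0.0028,-0.0088,0,0,0,0.03]
    - [0.0037,0.0028,-0.0088,0,0,0,0.03]
    - [0.0037,0.0028,-0.0088,0,0,0,0.03]
    - [0.0022,0.0017,-0.0053,0,0,0,0.03]
    - [0.0004,0.0003,-0.0009,0,0,0,0.03]
    - [0.0004,0.0003,-0.0009,0,0,0,0.03]

```text
t: 9.75
ee_pos: [572.3, -26.9, 126.6]
ee_rot: [2.774, -0.328, 1.526]
ft_force: [0.4, -0.2, -4.9]
opening: 43.0
```

```bash
python3 - <<'E'
from nest import *
goto((44,57,23),Rt)
E
```

```text
t 9.75 bed now [44.4 56.1 24.6] delta mm [ 0.2  1.4 -1.2] rv [-0.001 -0.001 -0.   ] F [ 0.4 -0.2 -4.9]
```

servo_tool:
  moves:
    - [0.0003,0.0002,-0.0007,0,0,0,0.03]
    - [0.0003,0.0002,-0.0007,0,0,0,0.03]

```text
t: 9.95
ee_pos: [573.0, -26.7, 125.6]
ee_rot: [2.773, -0.328, 1.526]
ft_force: [-0.5, -0.1, -5.8]
opening: 43.0
```

servo_tool:
  moves:
    - [0.0003,0.0002,-0.0007,0,0,0,0.03]
    - [0,0,0,0,0,0,0.03]

```text
t: 10.15
ee_pos: [573.2, -26.5, 124.7]
ee_rot: [2.773, -0.328, 1.526]
ft_force: [0.2, -0.0, -5.5]
opening: 42.8
```

servo_tool:
  moves:
    - [0.0003,0.0002,-0.0007,0,0,0,0.03]
    - [0,0,0,0,0,0,0.03]

```text
t: 10.35
ee_pos: [573.4, -26.3, 124.4]
ee_rot: [2.773, -0.328, 1.526]
ft_force: [-6.4, -3.0, 4.0]
opening: 42.7
```

servo_tool:
  moves:
    - [0,0,0,0,0,0,0.048]
    - [0,0,0,0,0,0,0.048]
    - [-0.0015,-0.0011,0.0035,0,0,0,0.048]
    - [-0.0015,-0.0011,0.0035,0,0,0,0.048]
    - [0,0,0,0,0,0,0.048]

```text
t: 10.85
ee_pos: [570.6, -28.6, 131.7]
ee_rot: [2.772, -0.328, 1.526]
ft_force: [-0.6, 0.7, -0.2]
opening: 48.0
```

```bash
python3 - <<'E'
from nest import *
goto((22,57,31),Rt); print(read_state()['opening'])
c=snap('wrist','w6')
C=cloud(c); h=(C-c0)@R
m=(abs(h[...,2]-31)<3)&(h[...,0]>0)&(h[...,0]<90)&(h[...,1]>0)&(h[...,1]<110)
m[:, :150]=0
P=h[m]; r=cv2.minAreaRect(P[:,:2].astype(np.float32)); print(m.sum(),r,P[:,2].mean(),np.percentile(P[:,:2],[1,99],axis=0))
E
```

```text
t 10.85 bed now [44.9 56.  30.2] delta mm [-21.5   4.3  -6.8] rv [-0.001 -0.     0.   ] F [-0.6  0.7 -0.2]
47.967519151094066
9060 ((45.4009895324707, 55.70492935180664), (74.42652893066406, 67.05937194824219), 0.0613674633204937) 30.040255549145147 [[20.28958595 23.84154067]
 [71.37211536 88.81775415]]
```

View pics/w6.png

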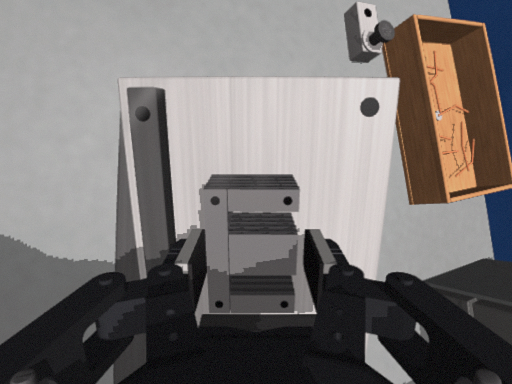

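```bash
python3 - <<'E'
from nest import *
c=load('w6');h=(cloud(c)-c0)@R
for v in (235,245,255,265,275,290): print(v,[h[v,u].round(0).tolist() for u in (178,184,190,196,200,206)])
s=cloud(load('w3'))
for v in (235,245,255,275,290,300): print(v,[(s[v,u]-[449.8,224.4,202.4]).round(0).tolist() for u in (184,190,196,202)])
E
```

```text
235 [[1.0, 53.0, 1.0], [4.0, 53.0, 0.0], [16.0, 68.0, 35.0], [19.0, 68.0, 35.0], [20.0, 68.0, 34.0], [22.0, 67.0, 31.0]]
245 [[11.0, 64.0, 37.0], [15.0, 68.0, 44.0], [18.0, 68.0, 45.0], [20.0, 68.0, 44.0], [22.0, 67.0, 42.0], [22.0, 62.0, 31.0]]
255 [[15.0, 68.0, 54.0], [17.0, 68.0, 53.0], [20.0, 68.0, 53.0], [21.0, 67.0, 51.0], [21.0, 62.0, 42.0], [22.0, 56.0, 30.0]]
265 [[16.0, 68.0, 60.0], [19.0, 68.0, 61.0], [21.0, 68.0, 61.0], [22.0, 63.0, 52.0], [21.0, 58.0, 44.0], [21.0, 50.0, 30.0]]
275 [[19.0, 69.0, 70.0], [19.0, 64.0, 62.0], [21.0, 64.0, 62.0], [21.0, 59.0, 53.0], [21.0, 54.0, 44.0], [16.0, 27.0, 1.0]]
290 [[21.0, 69.0, 78.0], [25.0, 74.0, 86.0], [20.0, 57.0, 61.0], [21.0, 53.0, 55.0], [22.0, 48.0, 48.0], [15.0, 17.0, 1.0]]
235 [[-32.0, -96.0, -170.0], [-27.0, -93.0, -171.0], [-29.0, -3.0, 5.0], [-26.0, -2.0, 4.0]]
245 [[-31.0, -9.0, 7.0], [-29.0, -4.0, 15.0], [-27.0, -3.0, 14.0], [-25.0, -1.0, 15.0]]
255 [[-29.0, -8.0, 16.0], [-28.0, -3.0, 24.0], [-26.0, -1.0, 24.0], [-23.0, -1.0, 22.0]]
275 [[-27.0, -1.0, 41.0], [-25.0, -0.0, 40.0], [-22.0, -5.0, 31.0], [-20.0, -8.0, 24.0]]
290 [[-26.0, 5.0, 56.0], [-25.0, 6.0, 57.0], [-19.0, -12.0, 29.0], [-17.0, -13.0, 26.0]]
300 [[-25.0, 6.0, 61.0], [-24.0, 7.0, 61.0], [-23.0, 8.0, 62.0], [-15.0, -16.0, 27.0]]
```

```bash
python3 - <<'E'
from nest import *
c=load('w6');h=(cloud(c)-c0)@R
for u in (188,192,196,200): print(u,[(v,h[v,u].round(0).tolist()) for v in range(216,238,2)])
for u in (320,324,328): print(u,[(v,h[v,u].round(0).tolist()) for v in range(216,240,2)])
E
```

```text
188 [(216, [7.0, 64.0, -1.0]), (218, [7.0, 63.0, 0.0]), (220, [7.0, 62.0, 1.0]), (222, [7.0, 61.0, -0.0]), (224, [7.0, 60.0, 0.0]), (226, [7.0, 59.0, 1.0]), (228, [7.0, 57.0, -0.0]), (230, [7.0, 56.0, 0.0]), (232, [7.0, 55.0, 1.0]), (234, [7.0, 53.0, -0.0]), (236, [15.0, 68.0, 35.0])]
192 [(216, [10.0, 65.0, 0.0]), (218, [10.0, 63.0, 0.0]), (220, [9.0, 62.0, -1.0]), (222, [9.0, 61.0, 0.0]), (224, [9.0, 60.0, -0.0]), (226, [9.0, 58.0, -1.0]), (228, [9.0, 57.0, -0.0]), (230, [16.0, 69.0, 30.0]), (232, [16.0, 68.0, 30.0]), (234, [16.0, 68.0, 33.0]), (236, [17.0, 68.0, 35.0])]
196 [(216, [12.0, 65.0, 0.0]), (218, [12.0, 64.0, 0.0]), (220, [12.0, 62.0, -0.0]), (222, [12.0, 61.0, -1.0]), (224, [12.0, 60.0, -0.0]), (226, [12.0, 59.0, 1.0]), (228, [12.0, 57.0, 0.0]), (230, [18.0, 69.0, 29.0]), (232, [18.0, 68.0, 31.0]), (234, [18.0, 68.0, 33.0]), (236, [19.0, 68.0, 35.0])]
200 [(216, [14.0, 64.0, -0.0]), (218, [14.0, 63.0, 0.0]), (220, [14.0, 62.0, 0.0]), (222, [14.0, 61.0, 1.0]), (224, [14.0, 60.0, -0.0]), (226, [13.0, 58.0, -2.0]), (228, [14.0, 58.0, 1.0]), (230, [19.0, 68.0, 29.0]), (232,
[... 339 characters left out ...]
.0]), (236, [75.0, 68.0, 35.0]), (238, [74.0, 68.0, 37.0])]
324 [(216, [84.0, 65.0, 0.0]), (218, [85.0, 63.0, -0.0]), (220, [85.0, 62.0, 0.0]), (222, [85.0, 61.0, -1.0]), (224, [84.0, 60.0, 1.0]), (226, [85.0, 58.0, -1.0]), (228, [85.0, 57.0, 0.0]), (230, [85.0, 56.0, -0.0]), (232, [nan, nan, nan]), (234, [85.0, 54.0, 0.0]), (236, [85.0, 53.0, 1.0]), (238, [85.0, 51.0, -0.0])]
328 [(216, [87.0, 64.0, -0.0]), (218, [87.0, 64.0, 1.0]), (220, [87.0, 62.0, -0.0]), (222, [87.0, 61.0, 0.0]), (224, [87.0, 60.0, -0.0]), (226, [87.0, 59.0, 0.0]), (228, [87.0, 58.0, 1.0]), (230, [87.0, 56.0, -0.0]), (232, [87.0, 55.0, 0.0]), (234, [87.0, 54.0, 0.0]), (236, [87.0, 52.0, 0.0]), (238, [88.0, 51.0, 0.0])]
```

servo_tool:
  moves:
    - [0.0013,0.001,-0.0031,0,0,0,0.048]
    - [0.0013,0.001,-0.0031,0,0,0,0.048]
    - [-0.0028,0.0005,-0.001,0,0,0,0.048]
    - [-0.0028,0.0005,-0.001,0,0,0,0.048]
    - [-0.0028,0.0005,-0.001,0,0,0,0.048]
    - [-0.0028,0.0005,-0.001,0,0,0,0.048]

```text
t: 11.5
ee_pos: [561.5, -24.3, 120.7]
ee_rot: [2.774, -0.328, 1.526]
ft_force: [-0.7, -0.5, -0.4]
opening: 48.3
```

servo_tool:
  moves:
    - [-0.0028,0.0005,-0.001,0,0,0,0.048]
    - [-0.0019,0.0003,-0.0007,0,0,0,0.048]
    - [0,0,0,0,0,0,0.048]

```text
t: 11.8
ee_pos: [557.6, -23.9, 119.8]
ee_rot: [2.771, -0.328, 1.527]
ft_force: [-0.2, -2.1, 5.6]
opening: 48.1
```

```bash
cat >> nest.py <<'E'
def pk(c,umin=150,lo=28,hi=33.5,xr=(-5,110),yr=(-5,110)):
    h=(cloud(c)-c0)@R
    m=(h[...,2]>lo)&(h[...,2]<hi)&(h[...,0]>xr[0])&(h[...,0]<xr[1])&(h[...,1]>yr[0])&(h[...,1]<yr[1])
    n,l,st,_=cv2.connectedComponentsWithStats(m.astype(np.uint8))
    k=1+st[1:,4].argmax(); P=h[l==k]; r=cv2.minAreaRect(P[:,:2].astype(np.float32))
    print('pk',st[k,4],[np.round(q,2) for q in r],np.percentile(P[:,:2],[1,99],axis=0).round(1).tolist(),P[:,2].mean().round(1))
E
python3 - <<'E'
from nest import *
goto((22,57,23),Rt); c=snap('wrist','w7'); pk(c)
E
```

```text
t 11.8 bed now [28.  56.1 23.2] delta mm [-5.5  1.9 -1.9] rv [-0.001  0.001  0.   ] F [-0.2 -2.1  5.6]
pk 7132 [array([23.09, 46.87]), array([55.24, 51.84]), np.float64(87.56)] [[3.5, 22.2], [48.4, 74.1]] 30.0
```

View pics/w7.png

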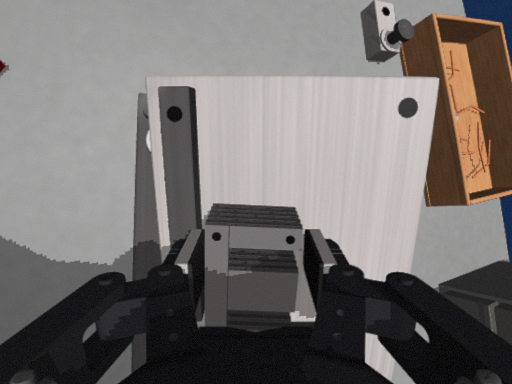

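servo_tool:
  moves:
    - [-0.0011,-0.0009,0.0026,0,0,0,0.048]
    - [0,0,0,0,0,0,0.048]

```text
t: 12.05
ee_pos: [555.8, -24.5, 121.8]
ee_rot: [2.774, -0.328, 1.526]
ft_force: [-0.9, -0.1, 0.4]
opening: 48.1
```

servo_tool:
  moves:
    - [-0.0019,0.0003,-0.0007,0,0,0,0.048]
    - [-0.0019,0.0003,-0.0007,0,0,0,0.048]
    - [0,0,0,0,0,0,0.048]

```text
t: 12.35
ee_pos: [551.8, -23.7, 120.0]
ee_rot: [2.774, -0.329, 1.526]
ft_force: [0.5, 0.9, -0.6]
opening: 48.1
```

```bash
python3 - <<'E'
from nest import *
goto((22,57,23),Rt); c=snap('wrist','w8'); pk(c)
E
```

```text
t 12.35 bed now [22.6 56.1 25.5] delta mm [ 0.4  1.7 -2.1] rv [-0.001 -0.002  0.   ] F [ 0.5  0.9 -0.6]
pk 4881 [array([22.73, 43.77]), array([53.29, 43.49]), np.float64(87.43)] [[0.9, 19.9], [43.4, 70.4]] 30.0
```

servo_tool:
  moves:
    - [0,0,0,0,0,0,0.056]
    - [-0.0008,-0.0006,0.0018,0,0,0,0.056]
    - [-0.0075,-0.0057,0.0177,0,0,0,0.056]
    - [-0.015,-0.0113,0.0353,0,0,0,0.056]
    - [0.002,0.03,0.02,0,0,0,0.056]
    - [0,0,0,0,0,0,0.056]
    - [0,0,0,0,0,0,0.056]

```text
t: 13.1
ee_pos: [530.9, -11.3, 195.3]
ee_rot: [2.773, -0.328, 1.527]
ft_force: [0.5, -0.2, 0.1]
opening: 55.8
```

```bash
python3 - <<'E'
from nest import *
goto((22,57,23),Rt); c=snap('wrist','w9'); pk(c); snap('scene','s9')
E
```

```text
t 13.1 bed now [27.1 91.2 96.3] delta mm [ 21.2 -10.8 -77.4] rv [-0.001 -0.    -0.001] F [ 0.5 -0.2  0.1]
pk 3640 [array([22.64, 37.35]), array([67.15, 43.72]), np.float64(88.06)] [[0.8, 4.9], [44.2, 70.3]] 30.0
```

View pics/w9.png

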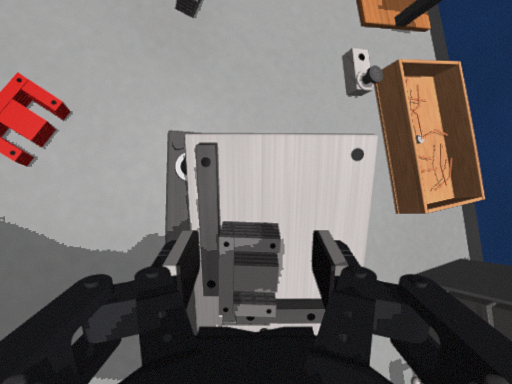

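servo_tool:
  newtons: 30
  moves:
    - [0,0,0,0,0,0,0]
    - [0,0,0,0,0,0,0]
    - [0,0,0,0,0,0,0]
    - [0,0,0,0,0,0,0]
    - [0.0064,0.0057,-0.017,0,0,0,0]
    - [0.0064,0.0057,-0.017,0,0,0,0]
    - [0.0064,0.0057,-0.017,0,0,0,0]
    - [0.0032,0.0029,-0.0085,0,0,0,0]
    - [0.0016,0.0015,-0.0043,0,0,0,0]
    - [0,0,0,0,0,0,0]

```text
t: 14.2
ee_pos: [554.9, 10.1, 131.1]
ee_rot: [2.774, -0.329, 1.526]
ft_force: [-0.4, 0.8, 1.2]
opening: -0.3
```

```bash
python3 - <<'E'
from nest import *
goto((24,80,20),Rt); print(read_state()['opening']); c=snap('wrist','w10'); pk(c)
E
```

```text
t 14.2 bed now [24.  91.8 24.6] delta mm [ 1.2 -9.9 -7.8] rv [-0.001 -0.002 -0.   ] F [-0.4  0.8  1.2]
-0.26018251458704855
pk 152 [array([ 24.73, 104.17]), array([ 1.48, 13.23]), np.float64(88.37)] [[18.2, 103.4], [31.2, 104.8]] 30.7
```

View pics/w10.png

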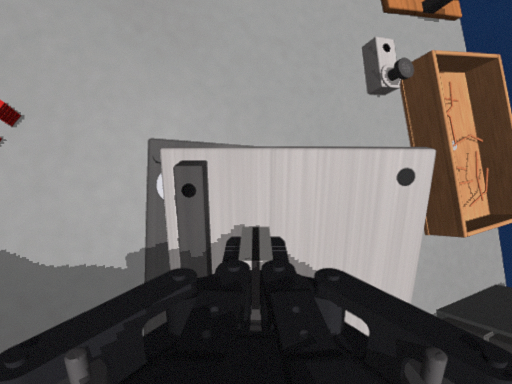

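servo_tool:
  moves:
    - [-0.0002,-0.0038,-0.0013,0,0,0,0]
    - [-0.0001,-0.0028,-0.001,0,0,0,0]
    - [0,-0.0019,-0.0006,0,0,0,0]
    - [0,0,0,0,0,0,0]

```text
t: 14.65
ee_pos: [554.7, 1.0, 128.5]
ee_rot: [2.773, -0.328, 1.526]
ft_force: [-0.3, -0.8, 0.1]
opening: 0.4
```

servo_tool:
  moves:
    - [0,-0.0009,-0.0003,0,0,0,0]
    - [0,-0.0009,-0.0003,0,0,0,0]

```text
t: 14.85
ee_pos: [554.6, -0.3, 127.8]
ee_rot: [2.773, -0.328, 1.526]
ft_force: [-0.2, -0.6, 0.3]
opening: 0.1
```

servo_tool:
  moves:
    - [0,-0.0009,-0.0003,0,0,0,0]
    - [0,-0.0009,-0.0003,0,0,0,0]

```text
t: 15.05
ee_pos: [554.6, -2.0, 127.2]
ee_rot: [2.773, -0.329, 1.526]
ft_force: [-1.2, 1.5, 0.7]
opening: 0.1
```

```bash
python3 - <<'E'
from nest import *
goto((24,77,20),Rt); print(R.T@read_state()['ft_force'])
E
```

```text
t 15.05 bed now [24.3 79.1 24.6] delta mm [ 1.4 -0.6 -4.9] rv [-0.002 -0.001 -0.   ] F [-1.2  1.5  0.7]
[-1.07759826  1.54541637  0.63315769]
```

Contact is starting. I'll keep going in 1 mm steps until the force rises.

servo_tool:
  moves:
    - [0,-0.0009,-0.0003,0,0,0,0]
    - [0,0,0,0,0,0,0]

```text
t: 15.25
ee_pos: [554.6, -3.0, 126.8]
ee_rot: [2.773, -0.328, 1.526]
ft_force: [-0.3, 1.1, 0.9]
opening: -0.1
```

servo_tool:
  moves:
    - [0,-0.0009,-0.0003,0,0,0,0]
    - [0,0,0,0,0,0,0]

```text
t: 15.45
ee_pos: [554.6, -3.9, 126.5]
ee_rot: [2.773, -0.328, 1.526]
ft_force: [-0.8, 0.5, 1.9]
opening: -0.2
```

servo_tool:
  moves:
    - [0,-0.0005,-0.0002,0,0,0,0]
    - [0,0,0,0,0,0,0]

```text
t: 15.65
ee_pos: [554.7, -4.4, 126.4]
ee_rot: [2.773, -0.328, 1.526]
ft_force: [-1.6, 1.3, 1.6]
opening: -0.1
```

servo_tool:
  moves:
    - [0,-0.0005,-0.0002,0,0,0,0]
    - [0,0,0,0,0,0,0]

```text
t: 15.85
ee_pos: [554.6, -4.6, 126.3]
ee_rot: [2.773, -0.329, 1.526]
ft_force: [-2.7, 3.9, 2.8]
opening: 0.1
```

servo_tool:
  moves:
    - [0,-0.0005,-0.0002,0,0,0,0]
    - [0,0,0,0,0,0,0]

```text
t: 16.05
ee_pos: [554.6, -4.8, 126.2]
ee_rot: [2.773, -0.33, 1.527]
ft_force: [-3.1, 6.7, 5.4]
opening: -0.4
```

servo_tool:
  moves:
    - [0,-0.0005,-0.0002,0,0,0,0]
    - [0,0,0,0,0,0,0]

```text
t: 16.25
ee_pos: [554.5, -4.9, 126.2]
ee_rot: [2.773, -0.331, 1.527]
ft_force: [-3.3, 10.0, 8.6]
opening: 0.0
```

servo_tool:
  moves:
    - [0.0001,0.0028,0.001,0,0,0,0]
    - [0.0004,0.0095,0.0032,0,0,0,0]
    - [-0.0112,0.0,0.033,0,0,0,0]
    - [-0.0112,0.01,0.033,0,0,0,0]
    - [0,0.03,0.02,0,0,0,0.0]
    - [0,0.01,0.02,0,0,0,0.0]
    - [0,0,0,0,0,0,0]
    - [0,0,0,0,0,0,0]

```text
t: 17.05
ee_pos: [532.8, 56.6, 235.9]
ee_rot: [2.773, -0.328, 1.527]
ft_force: [-0.8, -0.5, -0.9]
opening: 0.1
```

```bash
python3 - <<'E'
from nest import *
goto((24,80,20),Rt); c=snap('wrist','w11'); pk(c)
for n in ('scene','top'): d=snap(n,n+'11'); pk(d,lo=26,hi=34)
cv2.imwrite('pics/w11c.png',cv2.resize(c['pixels'][140:384,100:400],None,fx=2.4,fy=2.4,interpolation=cv2.INTER_CUBIC))
E
```

```text
t 17.05 bed now [ 32.  168.6 112.2] delta mm [  23.3  -56.4 -112.6] rv [-0.001 -0.001 -0.   ] F [-0.8 -0.5 -0.9]
pk 130 [array([32.67, 60.66]), array([12.72,  9.29]), np.float64(89.79)] [[28.0, 55.1], [37.3, 66.9]] 29.9
pk 136 [array([23.62, 31.83]), array([65.9 , 47.73]), np.float64(89.38)] [[-0.0, -0.4], [45.3, 63.9]] 28.3
pk 84 [array([29.65, 35.06]), array([22.4 , 31.54]), np.float64(87.44)] [[14.9, 24.0], [44.6, 46.1]] 28.3
```

View pics/w11c.png

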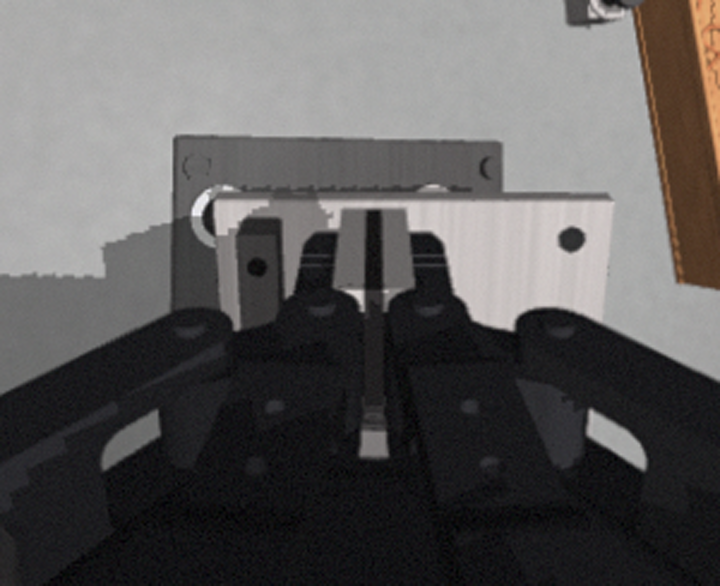

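servo_tool:
  moves:
    - [0.004,-0.02,0.04,0,0,0,0]
    - [0.004,-0.036,0.04,0,0,0,0]
    - [0.005,-0.036,0.041,0,0,0,0]
    - [-0.0015,-0.034,-0.0116,0,0,0,0]
    - [-0.0015,-0.034,-0.0116,0,0,0,0]
    - [-0.0015,-0.034,-0.0116,0,0,0,0]
    - [-0.0015,-0.034,-0.0116,0,0,0,0]
    - [-0.0015,-0.034,-0.0116,0,0,0,0]
    - [0,0,0,0,0,0,0]
    - [0,0,0,0,0,0,0]

```text
t: 18.2
ee_pos: [537.2, -200.6, 291.3]
ee_rot: [2.775, -0.33, 1.524]
ft_force: [1.0, 0.2, 0.1]
opening: 0.1
```

```bash
python3 - <<'E'
from nest import *
goto((20,-60,190),Rt); c=snap('wrist','w12'); pk(c); print(w2b(c['eye']))
print(read_state()['joints'].round(2))
for t in ['grip','spindle_seat','presser']: print(t,[(d['location'],round(d['conf'],2),w2b(dep(c,d['location'])).round(1)) for d in landmark_of('wrist',t)])
cv2.imwrite('pics/w12c.png',cv2.resize(c['pixels'],None,fx=1.5,fy=1.5,interpolation=cv2.INTER_CUBIC))
E
```

```text
t 18.2 bed now [ 95.5 -56.8 232.4] delta mm [-54.2  20.9 -64.3] rv [-0.003 -0.003  0.002] F [1.  0.2 0.1]
pk 2040 [array([22.22, 33.36]), array([65.96, 44.17]), np.float64(87.91)] [[0.4, 1.3], [43.8, 66.1]] 30.2
[ 96.68461231  12.60721634 365.08967751]
[-0.73  0.22 -0.06  1.19  0.48  0.98]
grip [([128.0, 179.8], 0.89, array([-71. , -80.8, -20.7]))]
spindle_seat [([164.0, 158.7], 0.7, array([ 25.2, -27.4, 131.1]))]
presser [([182.8, 150.3], 0.56, array([ 24.1, -30.6,  63.9])), ([190.2, 86.1], 0.38, array([28. , 32. , 30.2])), ([162.4, 53.7], 0.34, array([-2.9, 66.3, 16.4]))]
```

View pics/w12c.png

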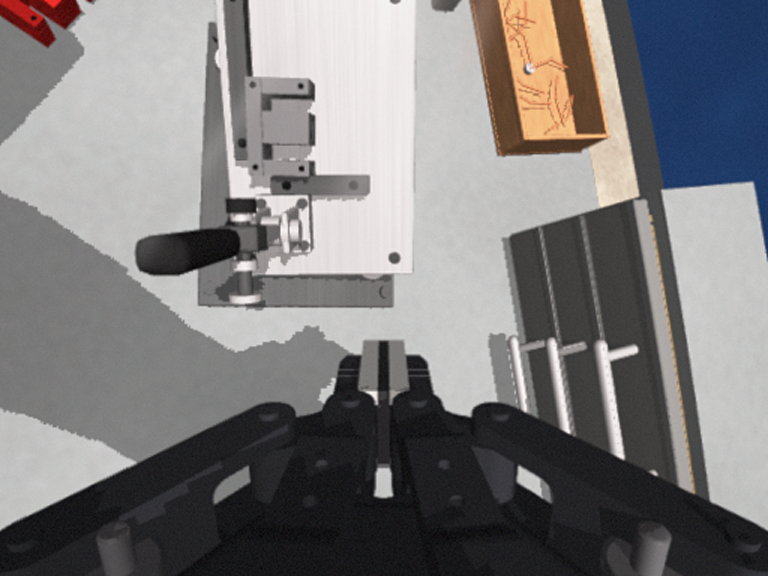

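```bash
python3 - <<'E'
from nest import *
c=load('w12');h=(cloud(c)-c0)@R
m=(h[...,2]>28)&(h[...,2]<33)&(h[...,0]>-5)&(h[...,0]<50)&(h[...,1]>-5)&(h[...,1]<72)
P=h[m][:,:2]
def edge(P,ax,hi,lo_o,hi_o,st=4):
    o=1-ax;r=[]
    for a in np.arange(lo_o,hi_o,st):
        k=(P[:,o]>=a)&(P[:,o]<a+st)
        if k.sum()>8: r.append((a+st/2,np.sort(P[k,ax])[-3] if hi else np.sort(P[k,ax])[2]))
    r=np.array(r); print(ax,hi,np.polyfit(r[:,0],r[:,1],1).round(3),r[:,1].round(1))
edge(P,0,0,2,64);edge(P,0,1,2,10,2);edge(P,1,1,2,42);edge(P,1,0,2,42)
# rails tops
m=(h[...,2]>13.5)&(h[...,2]<18.5)
Q=h[m][:,:2]
L=Q[(Q[:,0]>-16)&(Q[:,0]<3)&(Q[:,1]>12)&(Q[:,1]<134)];edge(L,0,1,70,130,6);edge(L,0,0,70,130,6)
S=Q[(Q[:,1]>-16)&(Q[:,1]<3)&(Q[:,0]>12)&(Q[:,0]<86)];edge(S,1,1,46,84);edge(S,1,0,46,84)
cv2.imwrite('pics/w12d.png',cv2.resize(c['pixels'][30:210,120:280],None,fx=4.4,fy=3.3*4.4/4.4,interpolation=cv2.INTER_CUBIC))
E
```

```text
0 0 [ 0.04  -0.302] [-0.7 -0.2  0.1  0.4  0.5  0.8  1.2  1.7  1.7  1.   1.3  1.5  1.9  2.1
  1.7  1.7]
0 1 [-0.088 42.609] [42.1 42.2 42.6 41.4]
1 1 [-5.7000e-02  6.7151e+01] [66.9 66.6 66.5 66.5 66.3 65.4 65.4 65.2 65.2 65. ]
1 0 [-0.024  1.614] [1.6 1.5 1.5 1.5 1.4 0.3 0.3 0.3 1.3 1.2]
0 1 [-0.008  0.079] [-0.5 -1.  -0.9 -0.8 -0.2 -0.  -0.4 -0.5 -2. ]
0 0 [ 9.0000e-03 -1.4407e+01] [-13.6 -13.4 -13.7 -13.7 -14.2 -13.6 -13.9 -13.6 -12.5]
1 1 [-0.006 -0.119] [-0.4 -0.5 -0.5 -0.5 -0.5 -0.6 -0.6 -0.6 -0.6 -0.7]
1 0 [  0.034 -15.206] [-13.6 -13.7 -13.7 -13.7 -11.5 -12.7 -12.6 -12.7 -12.7 -12.7]
```

View pics/w12d.png

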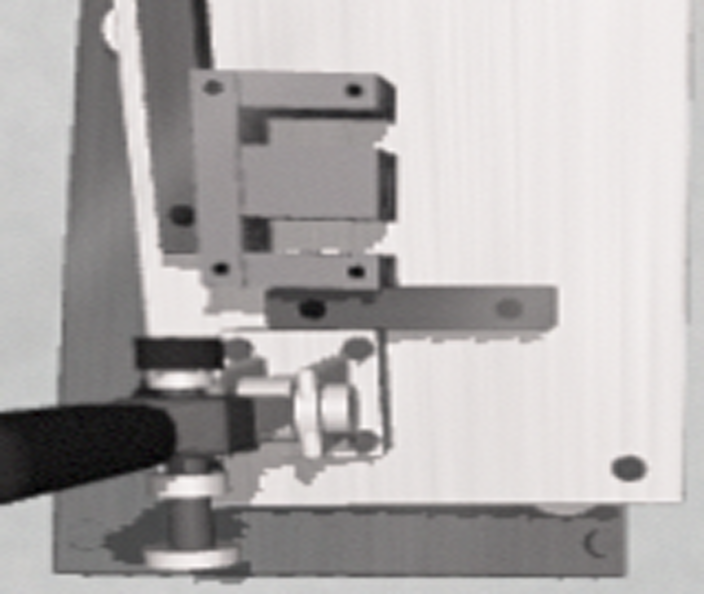

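servo_tool:
  moves:
    - [0.0065,0.0307,-0.0173,0,0,0,0]
    - [0.0065,0.0307,-0.0173,0,0,0,0]
    - [0.0065,0.0307,-0.0173,0,0,0,0]
    - [0.0065,0.0307,-0.0173,0,0,0,0]
    - [0.0065,0.0307,-0.0173,0,0,0,0]
    - [0.0085,0.0065,-0.02,0,0,0,0]
    - [0.0085,0.0065,-0.02,0,0,0,0]
    - [0.007,0.005,-0.016,0,0,0,0]
    - [0.004,0.003,-0.009,0,0,0,0]
    - [0,0,0,0,0,0,0]

```text
t: 19.4
ee_pos: [597.7, -24.4, 140.3]
ee_rot: [2.775, -0.329, 1.527]
ft_force: [-0.1, -0.1, -0.0]
opening: -0.0
```

```bash
python3 - <<'E'
from nest import *
goto((54,62,24),Rt); c=snap('wrist','w13');h=(cloud(c)-c0)@R
m=(h[...,2]>28)&(h[...,2]<33)&(h[...,0]>-5)&(h[...,0]<50)&(h[...,1]>40)&(h[...,1]<72); print(m.sum(), np.percentile(h[m],[1,50,99],axis=0).round(1))
E
```

```text
t 19.4 bed now [72.3 63.9 26.4] delta mm [-16.1   1.7  -9. ] rv [-0.002 -0.002 -0.001] F [-0.1 -0.1 -0. ]
2307 [[ 1.2 43.9 28.2]
 [15.8 60.7 30. ]
 [44.9 67.1 31.4]]
```

View pics/w13.png

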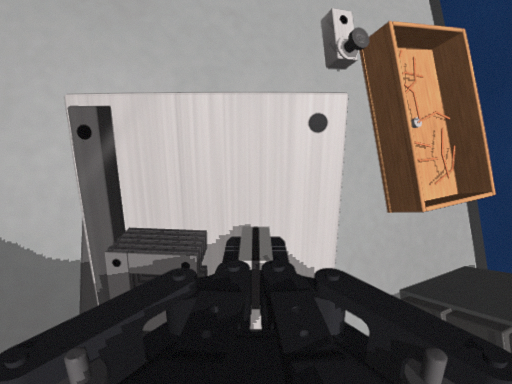

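servo_tool:
  moves:
    - [-0.0046,0.0008,-0.0017,0,0,0,0]
    - [-0.0046,0.0008,-0.0017,0,0,0,0]
    - [-0.0028,0.0005,-0.001,0,0,0,0]
    - [0,0,0,0,0,0,0]

```text
t: 19.85
ee_pos: [585.5, -23.3, 136.7]
ee_rot: [2.773, -0.328, 1.526]
ft_force: [0.2, 0.4, -0.2]
opening: -0.4
```

servo_tool:
  moves:
    - [-0.0009,0.00015,-0.0003,0,0,0,0]
    - [-0.0009,0.00015,-0.0003,0,0,0,0]

```text
t: 20.05
ee_pos: [584.3, -23.0, 136.1]
ee_rot: [2.773, -0.328, 1.526]
ft_force: [1.0, -0.2, 0.5]
opening: -0.2
```

servo_tool:
  moves:
    - [-0.0009,0.00015,-0.0003,0,0,0,0]
    - [-0.0009,0.00015,-0.0003,0,0,0,0]

```text
t: 20.25
ee_pos: [582.6, -22.6, 135.5]
ee_rot: [2.773, -0.328, 1.526]
ft_force: [2.2, 0.2, 1.2]
opening: 0.0
```

servo_tool:
  moves:
    - [-0.0009,0.00015,-0.0003,0,0,0,0]
    - [-0.0009,0.00015,-0.0003,0,0,0,0]

```text
t: 20.45
ee_pos: [581.9, -22.6, 135.7]
ee_rot: [2.77, -0.328, 1.527]
ft_force: [7.9, -0.1, 4.4]
opening: 0.1
```

servo_tool:
  moves:
    - [-0.0005,0.0001,-0.0002,0,0,0,0]
    - [0,0,0,0,0,0,0]

```text
t: 20.65
ee_pos: [581.8, -22.7, 135.8]
ee_rot: [2.769, -0.328, 1.528]
ft_force: [8.0, -0.6, 4.5]
opening: 0.1
```

```bash
python3 - <<'E'
from nest import *
goto((54,62,24),Rt); c=snap('wrist','w14');h=(cloud(c)-c0)@R
m=(h[...,2]>28)&(h[...,2]<33)&(h[...,0]>-5)&(h[...,0]<50)&(h[...,1]>40)&(h[...,1]<72); print(m.sum(), np.percentile(h[m],[1,50,99],axis=0).round(1))
E
```

```text
t 20.65 bed now [55.7 63.4 28. ] delta mm [-0.2  0.  -4.6] rv [-0.     0.003 -0.   ] F [ 8.  -0.6  4.5]
1930 [[-0.4 50.4 28.2]
 [18.2 61.3 30.2]
 [47.3 71.8 31.9]]
```

View pics/w14.png

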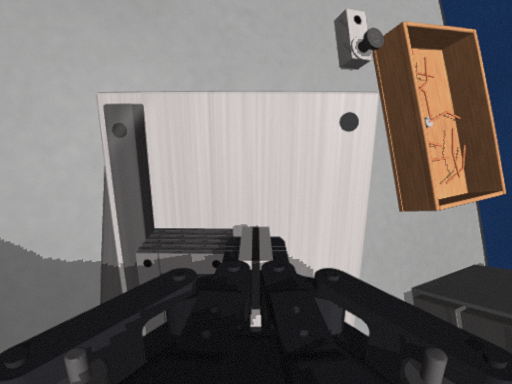

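servo_tool:
  moves:
    - [0.003,-0.0005,0.0011,0,0,0,0]
    - [0.012,-0.002,0.0045,0,0,0,0]
    - [-0.0135,-0.011,0.034,0,0,0,0]
    - [-0.0135,-0.011,0.034,0,0,0,0]
    - [-0.005,-0.0307,0.017,0,0,0,0]
    - [-0.0065,-0.0307,0.0173,0,0,0,0]
    - [-0.0065,-0.0307,0.0173,0,0,0,0]
    - [-0.0065,-0.0307,0.0173,0,0,0,0]
    - [-0.0065,-0.0307,0.0173,0,0,0,0]
    - [0,0,0,0,0,0,0]

```text
t: 21.7
ee_pos: [537.1, -203.7, 295.6]
ee_rot: [2.772, -0.327, 1.523]
ft_force: [0.3, -0.5, -1.3]
opening: 0.1
```

```bash
cat > edges.py <<'E'
from nest import *
def edge(P,ax,hi,lo_o,hi_o,st=4):
    o=1-ax;r=[]
    for a in np.arange(lo_o,hi_o,st):
        k=(P[:,o]>=a)&(P[:,o]<a+st)
        if k.sum()>8: r.append((a+st/2,np.sort(P[k,ax])[-3] if hi else np.sort(P[k,ax])[2]))
    r=np.array(r); print(ax,hi,np.polyfit(r[:,0],r[:,1],1).round(3),r[:,1].round(1))
def edges(c):
    h=(cloud(c)-c0)@R
    m=(h[...,2]>28)&(h[...,2]<33)&(h[...,0]>-5)&(h[...,0]<50)&(h[...,1]>-5)&(h[...,1]<72)
    P=h[m][:,:2]
    edge(P,0,0,2,64);edge(P,1,1,2,42);edge(P,1,0,2,42)
    Q=h[(h[...,2]>13.5)&(h[...,2]<18.5)][:,:2]
    L=Q[(Q[:,0]>-16)&(Q[:,0]<3)&(Q[:,1]>12)&(Q[:,1]<134)];edge(L,0,1,70,130,6)
    S=Q[(Q[:,1]>-16)&(Q[:,1]<3)&(Q[:,0]>12)&(Q[:,0]<86)];edge(S,1,1,46,84)
E
python3 - <<'E'
from edges import *
goto((20,-60,190),Rt); c=snap('wrist','w15'); pk(c); edges(c)
cv2.imwrite('pics/w15d.png',cv2.resize(c['pixels'][20:200,120:280],None,fx=4.4,fy=3.3,interpolation=cv2.INTER_CUBIC))
E
```

```text
t 21.7 bed now [ 97.3 -58.3 237.1] delta mm [-54.1  23.9 -68.6] rv [ 0.    -0.     0.003] F [ 0.3 -0.5 -1.3]
pk 1999 [array([21.51, 32.71]), array([65.48, 44.48]), np.float64(89.87)] [[0.1, 0.2], [43.0, 65.0]] 30.1
0 0 [0.003 0.282] [-0.3 -0.2  0.3  0.4  0.9  1.   0.2  0.5  0.9  0.3  0.5  0.6  0.3  0.3
  0.6 -0.1]
1 1 [-1.5000e-02  6.5218e+01] [65.2 64.9 65.1 65.1 65.  64.9 64.8 64.7 64.7 64.6]
1 0 [-0.009  0.368] [0.3 0.3 0.2 0.2 0.2 0.2 0.1 0.1 0.  0. ]
0 1 [ 0.008 -1.299] [-0.8 -0.8 -1.  -0.4 -0.  -0.4 -0.4 -0.9]
1 1 [ 0.003 -0.749] [-0.6 -0.6 -0.6 -0.6 -0.7 -0.7 -0.7  0.3 -0.7 -0.7]
```

View pics/w15d.png

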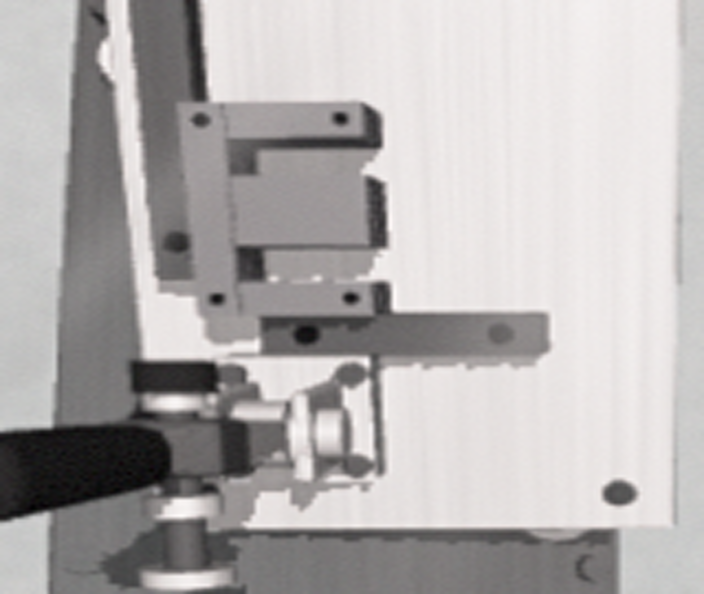

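servo_tool:
  moves:
    - [-0.011,0.0012,-0.0147,0,0,0,0]
    - [-0.011,0.0012,-0.0147,0,0,0,0]
    - [-0.011,0.0012,-0.0147,0,0,0,0]
    - [-0.011,0.0012,-0.0147,0,0,0,0]
    - [-0.011,0.0012,-0.0147,0,0,0,0]
    - [0,0,0,0,0,0,0]
    - [0,0,0,0,0,0,0]

```text
t: 22.45
ee_pos: [482.2, -193.6, 220.9]
ee_rot: [2.774, -0.329, 1.526]
ft_force: [0.1, -0.9, -0.4]
opening: 0.1
```

```bash
python3 - <<'E'
from edges import *
goto((20,-60,190),Rt); c=snap('wrist','w16');h=(cloud(c)-c0)@R
m=(h[...,2]>165)&(h[...,2]<220)&(h[...,1]<10)&(h[...,1]>-45)
for z in range(150,222,8):
    m=(h[...,2]>z)&(h[...,2]<z+8)&(h[...,1]<10)&(h[...,1]>-60)&(abs(h[...,0]-20)<25)
    if m.sum(): print(z,m.sum(),np.percentile(h[m][:,:2],[2,50,98],axis=0).round(1).tolist())
print(read_state()['joints'].round(2))
E
```

```text
t 22.45 bed now [ 19.4 -75.  188.8] delta mm [ 0.7 13.8  6.1] rv [-0.002 -0.002 -0.   ] F [ 0.1 -0.9 -0.4]
206 1423 [[10.3, -26.1], [19.3, -18.4], [28.6, -13.1]]
214 435 [[12.6, -23.9], [19.4, -20.0], [26.0, -15.8]]
[-0.8   0.18 -0.32  1.01  0.48  0.9 ]
```

View pics/w16.png

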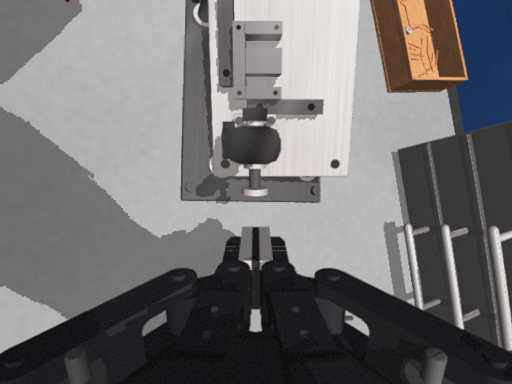

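```bash
cat > arc.py <<'E'
from nest import *
def tcp(th,r=130): return np.array([19.4,-36+r*np.cos(th)-7*np.sin(th)-11,50+r*np.sin(th)+7*np.cos(th)+11])
def rows(ths,start=None):
    s=read_state(); p=np.array(s['ee_pos']) if start is None else start
    for t in ths:
        q=b2w(tcp(t)); print(round(t,3),(np.round(q-p,1)/1000).round(4).tolist()); p=q
E
python3 - <<'E'
from arc import *
rows(np.arange(1.45,0.24,-0.08))
E
```

```text
1.45 [0.0003, 0.0345, 0.0133]
1.37 [0.0008, 0.0101, 0.0023]
1.29 [0.0012, 0.0102, 0.0016]
1.21 [0.0014, 0.0103, 0.0008]
1.13 [0.0017, 0.0103, 0.0]
1.05 [0.002, 0.0102, -0.0008]
0.97 [0.0023, 0.01, -0.0015]
0.89 [0.0025, 0.0098, -0.0023]
0.81 [0.0028, 0.0096, -0.0031]
0.73 [0.003, 0.0092, -0.0038]
0.65 [0.0032, 0.0088, -0.0045]
0.57 [0.0033, 0.0084, -0.0052]
0.49 [0.0035, 0.0079, -0.0058]
0.41 [0.0036, 0.0073, -0.0064]
0.33 [0.0037, 0.0067, -0.007]
0.25 [0.0038, 0.0061, -0.0075]
```

servo_tool:
  moves:
    - [0.0001,0.015,0.006,0,0,0,0]
    - [0.0001,0.012,0.005,0,0,0,0]
    - [0.0001,0.0075,0.0023,0,0,0,0]
    - [0.0008,0.0101,0.0023,0,0,0,0]
    - [0.0012,0.0102,0.0016,0,0,0,0]

```text
t: 23.0
ee_pos: [484.8, -139.7, 238.8]
ee_rot: [2.773, -0.325, 1.526]
ft_force: [-0.8, -9.1, -1.2]
opening: 0.0
```

servo_tool:
  moves:
    - [0.0014,0.0103,0.0008,0,0,0,0]
    - [0.0017,0.0103,0.0,0,0,0,0]
    - [0.002,0.0102,-0.0008,0,0,0,0]

```text
t: 23.3
ee_pos: [490.0, -108.7, 239.0]
ee_rot: [2.772, -0.325, 1.526]
ft_force: [-1.5, -8.1, 1.5]
opening: 0.2
```

```bash
python3 - <<'E'
from arc import *
s=read_state();print(w2b(s['ee_pos']),tcp(1.05),R.T@s['ft_force']);snap('scene','s17')
cv2.imwrite('pics/s17c.png',cv2.resize(cv2.imread('pics/s17.png')[100:280,120:320],None,fx=3.5,fy=3.3))
E
```

```text
[ 19.48750531  11.32954131 177.74120487] [ 19.4         11.61227365 177.24801666] [ 0.44715848 -7.24158553  4.17483081]
```

View pics/s17c.png

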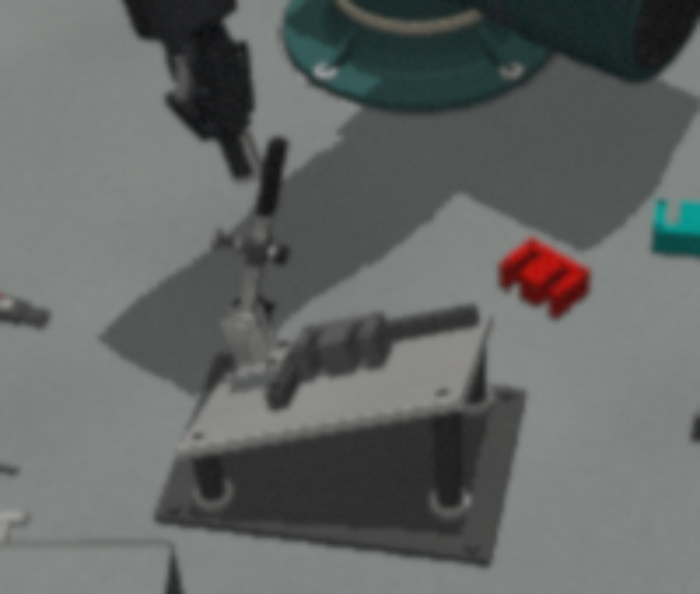

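Lever force is about 8 N and it is swinging as planned. I'll carry on along the arc.

servo_tool:
  moves:
    - [0.0023,0.01,-0.0015,0,0,0,0]
    - [0.0025,0.0098,-0.0023,0,0,0,0]
    - [0.0028,0.0096,-0.0031,0,0,0,0]
    - [0.003,0.0092,-0.0038,0,0,0,0]

```text
t: 23.75
ee_pos: [500.6, -69.6, 228.5]
ee_rot: [2.771, -0.327, 1.527]
ft_force: [-3.7, -4.9, 7.8]
opening: -0.1
```

servo_tool:
  moves:
    - [0.0032,0.0088,-0.0045,0,0,0,0]
    - [0.0033,0.0084,-0.0052,0,0,0,0]
    - [0.0035,0.0079,-0.0058,0,0,0,0]
    - [0.0036,0.0073,-0.0064,0,0,0,0]

```text
t: 24.15
ee_pos: [514.3, -36.7, 206.6]
ee_rot: [2.771, -0.328, 1.528]
ft_force: [-3.8, -0.9, 8.8]
opening: 0.2
```

```bash
python3 - <<'E'
from arc import *
s=read_state();print(s['t'],w2b(s['ee_pos']),tcp(.41),R.T@s['ft_force']);c=snap('scene','s18')
cv2.imwrite('pics/s18c.png',cv2.resize(cv2.imread('pics/s18.png')[100:280,120:320],None,fx=3.5,fy=3.3))
rows(np.arange(.36,-.1,-.03))
E
```

```text
24.15 [ 19.55130131  70.12063558 119.71398222] [ 19.4         69.43544167 119.2390584 ] [-0.42219989  1.83682535  9.404326  ]
0.36 [0.0023, 0.003, -0.0041]
0.33 [0.0014, 0.0025, -0.0027]
0.3 [0.0014, 0.0024, -0.0028]
0.27 [0.0014, 0.0023, -0.0028]
0.24 [0.0014, 0.0022, -0.0029]
0.21 [0.0014, 0.0021, -0.003]
0.18 [0.0015, 0.002, -0.003]
0.15 [0.0015, 0.0019, -0.0031]
0.12 [0.0015, 0.0018, -0.0032]
0.09 [0.0015, 0.0017, -0.0032]
0.06 [0.0015, 0.0016, -0.0033]
0.03 [0.0015, 0.0015, -0.0033]
-0.0 [0.0015, 0.0014, -0.0034]
-0.03 [0.0015, 0.0012, -0.0034]
-0.06 [0.0015, 0.0011, -0.0034]
-0.09 [0.0015, 0.001, -0.0035]
```

View pics/s18c.png

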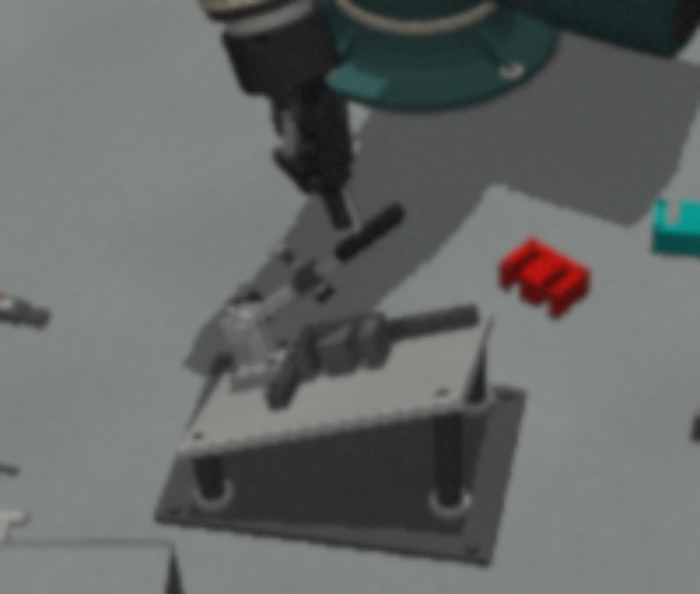

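servo_tool:
  moves:
    - [0.0023,0.003,-0.0041,0,0,0,0]
    - [0.0014,0.0025,-0.0027,0,0,0,0]
    - [0.0014,0.0024,-0.0028,0,0,0,0]
    - [0.0014,0.0023,-0.0028,0,0,0,0]
    - [0.0014,0.0022,-0.0029,0,0,0,0]
    - [0.0014,0.0021,-0.003,0,0,0,0]

```text
t: 24.8
ee_pos: [523.4, -22.1, 188.4]
ee_rot: [2.771, -0.329, 1.528]
ft_force: [-2.6, 2.1, 9.1]
opening: -0.2
```

servo_tool:
  moves:
    - [0.0015,0.002,-0.003,0,0,0,0]
    - [0.0008,0.001,-0.0015,0,0,0,0]

```text
t: 25.0
ee_pos: [525.7, -19.0, 183.8]
ee_rot: [2.771, -0.329, 1.528]
ft_force: [-5.1, 2.2, 9.3]
opening: 0.2
```

```bash
python3 - <<'E'
from arc import *
s=read_state();print(s['t'],w2b(s['ee_pos']),tcp(.165),R.T@s['ft_force'])
rows(np.arange(.155,-.12,-.01))
E
```

```text
25.0 [19.52996468 79.99882191 90.22200521] [19.4        80.08461988 89.25773152] [-1.87360162  4.87232272  9.53772716]
0.155 [0.0007, 0.001, -0.0019]
0.145 [0.0005, 0.0006, -0.001]
0.135 [0.0005, 0.0006, -0.001]
0.125 [0.0005, 0.0006, -0.0011]
0.115 [0.0005, 0.0006, -0.0011]
0.105 [0.0005, 0.0006, -0.0011]
0.095 [0.0005, 0.0006, -0.0011]
0.085 [0.0005, 0.0005, -0.0011]
0.075 [0.0005, 0.0005, -0.0011]
0.065 [0.0005, 0.0005, -0.0011]
0.055 [0.0005, 0.0005, -0.0011]
0.045 [0.0005, 0.0005, -0.0011]
0.035 [0.0005, 0.0005, -0.0011]
0.025 [0.0005, 0.0005, -0.0011]
0.015 [0.0005, 0.0005, -0.0011]
0.005 [0.0005, 0.0004, -0.0011]
-0.005 [0.0005, 0.0004, -0.0011]
-0.015 [0.0005, 0.0004, -0.0011]
-0.025 [0.0005, 0.0004, -0.0011]
-0.035 [0.0005, 0.0004, -0.0011]
-0.045 [0.0005, 0.0004, -0.0011]
-0.055 [0.0005, 0.0004, -0.0011]
-0.065 [0.0005, 0.0004, -0.0012]
-0.075 [0.0005, 0.0003, -0.0012]
-0.085 [0.0005, 0.0003, -0.0012]
-0.095 [0.0005, 0.0003, -0.0012]
-0.105 [0.0005, 0.0003, -0.0012]
-0.115 [0.0005, 0.0003, -0.0012]
```

servo_tool:
  moves:
    - [0.0007,0.001,-0.0019,0,0,0,0]
    - [0.0005,0.0006,-0.001,0,0,0,0]

```text
t: 25.2
ee_pos: [527.0, -17.4, 181.0]
ee_rot: [2.771, -0.329, 1.528]
ft_force: [-2.5, 1.5, 9.7]
opening: -0.1
```

servo_tool:
  moves:
    - [0.0005,0.0006,-0.001,0,0,0,0]
    - [0.0005,0.0006,-0.0011,0,0,0,0]

```text
t: 25.4
ee_pos: [527.9, -16.2, 178.9]
ee_rot: [2.771, -0.329, 1.528]
ft_force: [-3.8, 2.2, 9.6]
opening: 0.0
```

servo_tool:
  moves:
    - [0.0005,0.0006,-0.0011,0,0,0,0]

```text
t: 25.5
ee_pos: [528.4, -15.6, 177.8]
ee_rot: [2.771, -0.329, 1.528]
ft_force: [-2.5, 2.1, 9.5]
opening: 0.0
```

servo_tool:
  moves:
    - [0.0005,0.0006,-0.0011,0,0,0,0]

```text
t: 25.6
ee_pos: [528.9, -15.0, 176.7]
ee_rot: [2.771, -0.33, 1.528]
ft_force: [-2.5, 2.9, 9.5]
opening: 0.3
```

servo_tool:
  moves:
    - [0.0005,0.0006,-0.0011,0,0,0,0]

```text
t: 25.7
ee_pos: [529.4, -14.4, 175.6]
ee_rot: [2.771, -0.33, 1.528]
ft_force: [-2.9, 2.8, 9.5]
opening: 0.0
```

servo_tool:
  moves:
    - [0.0005,0.0005,-0.0011,0,0,0,0]

```text
t: 25.8
ee_pos: [529.9, -13.9, 174.6]
ee_rot: [2.771, -0.33, 1.528]
ft_force: [-3.7, 3.7, 9.5]
opening: -0.2
```

servo_tool:
  moves:
    - [0.0005,0.0005,-0.0011,0,0,0,0]

```text
t: 25.9
ee_pos: [530.4, -13.3, 173.5]
ee_rot: [2.771, -0.33, 1.528]
ft_force: [-2.7, 4.3, 9.7]
opening: 0.3
```

servo_tool:
  moves:
    - [0.0005,0.0005,-0.0011,0,0,0,0]

```text
t: 26.0
ee_pos: [530.9, -12.8, 172.4]
ee_rot: [2.771, -0.33, 1.528]
ft_force: [-3.0, 4.3, 10.2]
opening: -0.2
```

servo_tool:
  moves:
    - [0.0005,0.0004,-0.0011,0,0,0,0]

```text
t: 26.1
ee_pos: [531.4, -12.4, 171.2]
ee_rot: [2.771, -0.33, 1.528]
ft_force: [-1.9, 1.7, 8.8]
opening: 0.0
```

servo_tool:
  moves:
    - [0.0005,0.0004,-0.0011,0,0,0,0]

```text
t: 26.2
ee_pos: [531.9, -12.0, 170.1]
ee_rot: [2.771, -0.33, 1.528]
ft_force: [-2.5, 1.6, 8.6]
opening: -0.1
```

servo_tool:
  moves:
    - [0.0005,0.0004,-0.0011,0,0,0,0]

```text
t: 26.3
ee_pos: [532.4, -11.6, 169.0]
ee_rot: [2.771, -0.33, 1.528]
ft_force: [-2.5, 4.7, 9.9]
opening: -0.1
```

servo_tool:
  moves:
    - [0.0005,0.0004,-0.0011,0,0,0,0]

```text
t: 26.4
ee_pos: [532.9, -11.2, 167.9]
ee_rot: [2.771, -0.33, 1.528]
ft_force: [-2.9, 3.5, 9.3]
opening: -0.1
```

servo_tool:
  moves:
    - [0.0005,0.0004,-0.0011,0,0,0,0]

```text
t: 26.5
ee_pos: [533.4, -10.7, 166.8]
ee_rot: [2.771, -0.33, 1.528]
ft_force: [-3.4, 4.3, 10.3]
opening: -0.4
```

servo_tool:
  moves:
    - [0.0005,0.0004,-0.0011,0,0,0,0]

```text
t: 26.6
ee_pos: [533.8, -10.2, 165.7]
ee_rot: [2.771, -0.33, 1.528]
ft_force: [-4.4, 3.8, 11.4]
opening: -0.1
```

```bash
python3 - <<'E'
from arc import *
s=read_state();p=w2b(s['ee_pos']);print(s['t'],p,R.T@s['ft_force'],'theta~',np.arctan2(p[2]-11-57,p[1]+11+36))
E
```

```text
26.6 [19.51460448 82.78939971 68.77540062] [-0.78664634  7.0498479  10.61272356] theta~ 0.005974227454136878
```

servo_tool:
  moves:
    - [0.0003,0.0002,-0.0007,0,0,0,0]

```text
t: 26.7
ee_pos: [534.1, -10.0, 165.1]
ee_rot: [2.771, -0.33, 1.529]
ft_force: [-5.0, 4.5, 13.5]
opening: -0.2
```

servo_tool:
  moves:
    - [0.0003,0.0002,-0.0007,0,0,0,0]

```text
t: 26.8
ee_pos: [534.4, -9.8, 164.5]
ee_rot: [2.771, -0.33, 1.529]
ft_force: [-7.3, 5.3, 15.3]
opening: 0.2
```

servo_tool:
  moves:
    - [0.0003,0.0002,-0.0007,0,0,0,0]

```text
t: 26.9
ee_pos: [534.7, -9.5, 163.9]
ee_rot: [2.771, -0.33, 1.529]
ft_force: [-8.5, 4.5, 18.1]
opening: 0.2
```

```bash
python3 - <<'E'
from arc import *
s=read_state();p=w2b(s['ee_pos']);print(s['t'],p,R.T@s['ft_force'],'theta~',np.arctan2(p[2]-11-57,p[1]+11+36))
E
```

```text
26.9 [19.56661764 82.91917637 66.65522337] [-2.40632518  9.75086817 17.84588423] theta~ -0.010350501352340937
```

servo_tool:
  moves:
    - [0.0001,0.0001,-0.0003,0,0,0,0]
    - [0,0,0,0,0,0,0]

```text
t: 27.1
ee_pos: [534.8, -9.5, 163.7]
ee_rot: [2.771, -0.33, 1.529]
ft_force: [-7.7, 3.8, 17.0]
opening: 0.3
```

```bash
python3 - <<'E'
from arc import *
s=read_state();p=w2b(s['ee_pos']);print(s['t'],p,R.T@s['ft_force'])
E
```

```text
27.1 [19.5685562  82.92169703 66.39758282] [-1.9205944   8.70246573 16.79903158]
```

servo_tool:
  moves:
    - [-0.0001,-0.0001,0.0003,0,0,0,0]
    - [-0.0002,-0.0001,0.0004,0,0,0,0]

```text
t: 27.3
ee_pos: [534.3, -10.4, 163.5]
ee_rot: [2.772, -0.328, 1.527]
ft_force: [-0.3, 0.0, 0.5]
opening: 0.1
```

servo_tool:
  moves:
    - [-0.0004,-0.0003,0.0009,0,0,0,0]
    - [-0.0004,-0.0003,0.0009,0,0,0,0]

```text
t: 27.5
ee_pos: [533.3, -11.5, 164.7]
ee_rot: [2.773, -0.328, 1.526]
ft_force: [-0.8, -0.4, -0.6]
opening: -0.2
```

```bash
python3 - <<'E'
from arc import *
s=read_state();p=w2b(s['ee_pos']);print(s['t'],p,R.T@s['ft_force'])
E
```

```text
27.5 [18.93776778 81.25937538 68.4164027 ] [-0.85542193 -0.63470482 -0.11083933]
```

servo_tool:
  moves:
    - [-0.0075,-0.0057,0.0177,0,0,0,0]
    - [-0.015,-0.0113,0.0353,0,0,0,0]
    - [-0.015,-0.0113,0.0353,0,0,0,0]
    - [-0.01,-0.02,0.03,0,0,0,0]
    - [0.01,-0.04,0.01,0,0,0,0]
    - [0.015,-0.04,0.0,0,0,0,0]
    - [0.015,-0.04,0.0,0,0,0,0]
    - [0.015,-0.02,0.0,0,0,0,0]
    - [0.015,0,0.0,0,0,0,0]
    - [0.0,0,0.0,0,0,0,0]

```text
t: 28.5
ee_pos: [557.0, -200.0, 292.3]
ee_rot: [2.774, -0.329, 1.526]
ft_force: [-0.7, 0.5, 0.0]
opening: -0.4
```

```bash
python3 - <<'E'
from edges import *
goto((20,-60,190),Rt); c=snap('wrist','w20'); pk(c); edges(c); t=snap('top','t20'); s=snap('scene','s20')
h=(cloud(c)-c0)@R
m=(h[...,2]>45)&(h[...,2]<75)&(h[...,1]>60)&(h[...,1]<135)&(h[...,0]>5)&(h[...,0]<35)
Q=h[m]; print('handle', np.polyfit(Q[:,1],Q[:,2],1) if m.sum()>20 else m.sum())
print(h[m][:,2].mean() if m.sum() else None)
cv2.imwrite('pics/w20c.png',cv2.resize(c['pixels'],None,fx=1.5,fy=1.5))
cv2.imwrite('pics/s20c.png',cv2.resize(s['pixels'][100:280,120:360],None,fx=3.3,fy=3.3,interpolation=cv2.INTER_CUBIC))
E
```

```text
t 28.5 bed now [114.1 -55.  225.7] delta mm [-74.   20.2 -65.3] rv [-0.002 -0.002  0.   ] F [-0.7  0.5  0. ]
pk 351 [array([34.27, 32.9 ]), array([20.79, 17.99]), np.float64(89.27)] [[26.7, 22.5], [43.0, 43.3]] 30.1
0 0 [2.0000e-03 1.0327e+01] [ 0.8  0.3  0.2  0.7 -0.1 25.1 27.6 28.  27.2 27.2 28.3  0.1 -0.7  0.5
  0.4  0.8]
1 1 [1.1000e-02 6.4529e+01] [64.9 63.5 65.3 65.2 65.2 64.5 65.1]
1 0 [-0.016  0.89 ] [0.5 1.4 0.3 0.3 0.3 0.2 0.2]
0 1 [-0.026 -0.551] [-1.4 -3.2 -2.9 -3.2 -3.7 -3.1 -2.8 -2.8 -4.2]
1 1 [-0.003 -0.396] [-0.6 -0.6 -0.5 -0.6 -0.6 -0.6 -0.6 -0.7 -0.7 -0.7]
handle [1.68612768e-02 5.38773827e+01]
55.304594069502485
```

View pics/w20c.png

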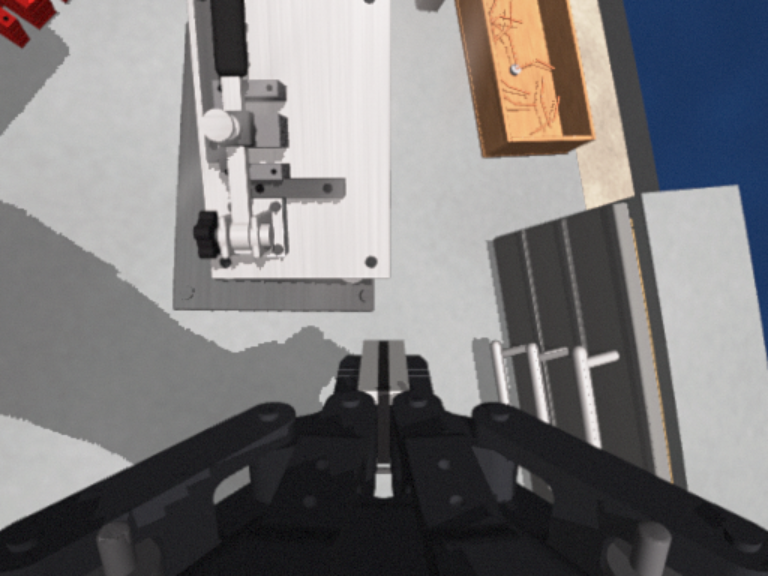

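View pics/s20c.png

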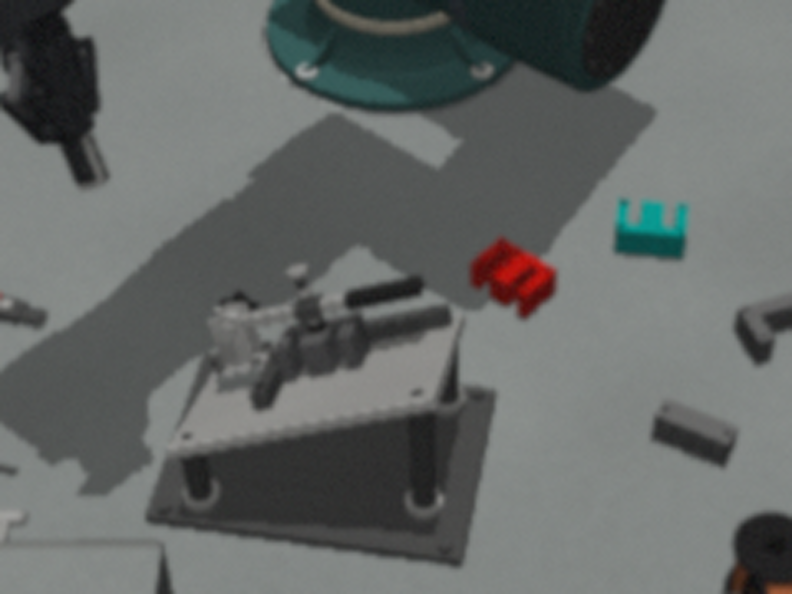

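servo_tool:
  moves:
    - [-0.0088,0.0305,-0.0082,0,0,0,0]
    - [-0.0088,0.0305,-0.0082,0,0,0,0]
    - [-0.0088,0.0305,-0.0082,0,0,0,0]
    - [-0.0088,0.0305,-0.0082,0,0,0,0]
    - [-0.0088,0.0305,-0.0082,0,0,0,0]
    - [-0.0088,0.0305,-0.0082,0,0,0,0]
    - [0.009,0.007,-0.021,0,0,0,0]
    - [0.009,0.007,-0.021,0,0,0,0]
    - [0.006,0.004,-0.014,0,0,0,0]
    - [0,0,0,0,0,0,0]

```text
t: 29.65
ee_pos: [525.8, 2.4, 186.4]
ee_rot: [2.776, -0.329, 1.527]
ft_force: [-0.7, 0.6, 0.0]
opening: 0.1
```

```bash
python3 - <<'E'
from nest import *
goto((19.4,100,72),Rt);goto((19.4,100,68),Rt)
E
```

```text
t 29.65 bed now [ 17.2 101.1  86.5] delta mm [  7.4   2.8 -12.4] rv [-0.002 -0.003 -0.001] F [-0.7  0.6  0. ]
t 29.65 bed now [ 17.2 101.1  86.5] delta mm [  8.9   3.9 -15.9] rv [-0.002 -0.003 -0.001] F [-0.7  0.6  0. ]
```

servo_tool:
  moves:
    - [0.0035,0.0015,-0.0062,0,0,0,0]
    - [0.0035,0.0013,-0.0056,0,0,0,0]
    - [0.0005,0.0004,-0.0011,0,0,0,0]
    - [0,0,0,0,0,0,0]

```text
t: 30.05
ee_pos: [534.6, 4.2, 174.8]
ee_rot: [2.773, -0.328, 1.526]
ft_force: [0.7, -0.8, 0.6]
opening: -0.1
```

servo_tool:
  moves:
    - [0.0005,0.0004,-0.0011,0,0,0,0]

```text
t: 30.15
ee_pos: [535.2, 4.5, 174.0]
ee_rot: [2.773, -0.328, 1.526]
ft_force: [-0.6, 0.2, -0.6]
opening: -0.1
```

servo_tool:
  moves:
    - [0.0005,0.0004,-0.0011,0,0,0,0]

```text
t: 30.25
ee_pos: [535.7, 4.9, 172.7]
ee_rot: [2.773, -0.328, 1.526]
ft_force: [0.1, 0.3, 0.6]
opening: 0.3
```

```bash
python3 - <<'E'
from nest import *
goto((19.4,100,68),Rt);print(R.T@read_state()['ft_force'])
E
```

```text
t 30.25 bed now [21.3 99.4 70. ] delta mm [-1.   1.4 -2.2] rv [-0.001 -0.001  0.   ] F [0.1 0.3 0.6]
[0.28044317 0.45669629 0.35963293]
```

servo_tool:
  moves:
    - [0.0005,0.0004,-0.0011,0,0,0,0]
    - [0.0003,0.0002,-0.0007,0,0,0,0]

```text
t: 30.45
ee_pos: [536.4, 5.6, 170.7]
ee_rot: [2.773, -0.328, 1.526]
ft_force: [-0.7, -0.3, 0.0]
opening: -0.0
```

servo_tool:
  moves:
    - [0.0003,0.0002,-0.0007,0,0,0,0]

```text
t: 30.55
ee_pos: [536.7, 5.8, 170.0]
ee_rot: [2.773, -0.328, 1.526]
ft_force: [-0.1, 0.4, 0.5]
opening: -0.3
```

servo_tool:
  moves:
    - [0.0002,0.0001,-0.0004,0,0,0,0]

```text
t: 30.65
ee_pos: [536.9, 5.9, 169.6]
ee_rot: [2.773, -0.328, 1.526]
ft_force: [-1.2, 0.4, 0.5]
opening: 0.1
```

servo_tool:
  moves:
    - [0.0002,0.0001,-0.0004,0,0,0,0]

```text
t: 30.75
ee_pos: [537.1, 6.0, 169.5]
ee_rot: [2.773, -0.328, 1.526]
ft_force: [-9.3, -4.0, 12.7]
opening: 0.1
```

```bash
python3 - <<'E'
from nest import *
goto((19.4,100,68),Rt);print(R.T@read_state()['ft_force'])
E
```

```text
t 30.75 bed now [21.3 99.5 66.3] delta mm [-2.3  0.3  1.1] rv [-0.001 -0.001  0.   ] F [-9.3 -4.  12.7]
[-3.6628033  -0.08141933 15.85964518]
```

servo_tool:
  moves:
    - [0.0001,0.0001,-0.0002,0,0,0,0]
    - [0,0,0,0,0,0,0]

```text
t: 30.95
ee_pos: [537.1, 6.0, 169.5]
ee_rot: [2.773, -0.328, 1.526]
ft_force: [-8.0, -2.6, 9.9]
opening: -0.3
```

```bash
python3 - <<'E'
from nest import *
goto((19.4,100,68),Rt);print(R.T@read_state()['ft_force'])
E
```

```text
t 30.95 bed now [21.3 99.5 66.3] delta mm [-2.3  0.3  1. ] rv [-0.001 -0.001  0.   ] F [-8.  -2.6  9.9]
[-3.66173478  0.34505632 12.46627663]
```

servo_tool:
  moves:
    - [0.0001,0.0001,-0.0003,0,0,0,0]
    - [0,0,0,0,0,0,0]

```text
t: 31.15
ee_pos: [537.2, 6.1, 169.2]
ee_rot: [2.773, -0.328, 1.526]
ft_force: [-8.5, -3.3, 10.6]
opening: 0.1
```

```bash
python3 - <<'E'
from nest import *
goto((19.4,100,68),Rt);print(R.T@read_state()['ft_force'])
E
```

```text
t 31.15 bed now [21.3 99.5 66. ] delta mm [-2.4  0.2  1.3] rv [-0.001 -0.001  0.   ] F [-8.5 -3.3 10.6]
[-3.72210344 -0.08968789 13.53382928]
```

servo_tool:
  moves:
    - [0.0002,0.0001,-0.0004,0,0,0,0]
    - [0,0,0,0,0,0,0]

```text
t: 31.35
ee_pos: [537.3, 6.2, 168.9]
ee_rot: [2.773, -0.328, 1.526]
ft_force: [-9.4, -2.6, 12.7]
opening: 0.2
```

servo_tool:
  moves:
    - [0.0002,0.0001,-0.0004,0,0,0,0]
    - [0,0,0,0,0,0,0]

```text
t: 31.55
ee_pos: [537.5, 6.3, 168.5]
ee_rot: [2.773, -0.328, 1.526]
ft_force: [-11.0, -3.5, 12.9]
opening: 0.3
```

```bash
python3 - <<'E'
from nest import *
goto((19.4,100,68),Rt);print(R.T@read_state()['ft_force'])
E
```

```text
t 31.55 bed now [21.3 99.5 65.2] delta mm [-2.8 -0.1  2. ] rv [-0.001 -0.001  0.   ] F [-11.   -3.5  12.9]
[-5.17672159  0.3624407  16.49680613]
```

servo_tool:
  moves:
    - [-0.0001,-0.0001,0.0003,0,0,0,0]
    - [-0.0002,-0.0001,0.0004,0,0,0,0]
    - [-0.0008,-0.0006,0.0018,0,0,0,0]
    - [-0.0075,-0.0057,0.0177,0,0,0,0]
    - [-0.015,-0.0113,0.0353,0,0,0,0]
    - [-0.015,-0.0113,0.0353,0,0,0,0]
    - [-0.005,-0.03,0.03,0,0,0,0]
    - [0.01,-0.04,0.01,0,0,0,0]

```text
t: 32.35
ee_pos: [503.6, -92.9, 302.6]
ee_rot: [2.769, -0.326, 1.529]
ft_force: [1.9, 0.9, -0.4]
opening: -0.0
```

servo_tool:
  moves:
    - [0.015,-0.04,0,0,0,0,0]
    - [0.015,-0.04,0,0,0,0,0]
    - [0.015,-0.03,0,0,0,0,0]
    - [0.01,0,0,0,0,0,0]
    - [0,0,0,0,0,0,0]
    - [0,0,0,0,0,0,0]

```text
t: 32.95
ee_pos: [558.8, -201.8, 298.7]
ee_rot: [2.774, -0.329, 1.527]
ft_force: [0.0, -0.2, 0.6]
opening: 0.1
```

```bash
python3 - <<'E'
from edges import *
goto((20,-60,190),Rt); c=snap('wrist','w21'); edges(c); s=snap('scene','s21')
h=(cloud(c)-c0)@R
m=(h[...,2]>45)&(h[...,2]<75)&(h[...,1]>60)&(h[...,1]<135)&(h[...,0]>5)&(h[...,0]<35)
Q=h[m]; print('handle', np.polyfit(Q[:,1],Q[:,2],1),Q[:,2].mean())
a=np.abs(s['pixels'].astype(int)-load('scene0')['pixels'].astype(int)).max(2)>50
cv2.imwrite('pics/s21c.png',cv2.resize(s['pixels'],None,fx=1.5,fy=1.5))
E
```

```text
t 32.95 bed now [118.2 -54.6 231.2] delta mm [-75.8  22.  -71.7] rv [-0.002 -0.001 -0.001] F [ 0.  -0.2  0.6]
0 0 [0.047 7.29 ] [ 0.7  0.6  0.1  0.6  0.1  1.2 27.2 27.6 27.7 27.6 27.4 -0.1 -0.6  1.
  0.4  0.7]
1 1 [2.0000e-02 6.4627e+01] [65.1 63.7 65.7 65.4 65.5 65.4 65.4]
1 0 [-0.014  0.941] [0.6 1.5 0.4 0.4 0.4 0.4 0.3]
0 1 [-0.007 -2.24 ] [-2.  -3.4 -2.8 -3.3 -3.4 -2.6 -2.7 -2.4 -3.6]
1 1 [ 0.022 -2.158] [-1.5 -1.5 -0.5 -0.4 -0.5 -0.6 -0.5 -0.5 -0.5 -0.6]
handle [4.05668266e-03 5.40968803e+01] 54.44483021465965
```

View pics/s21c.png

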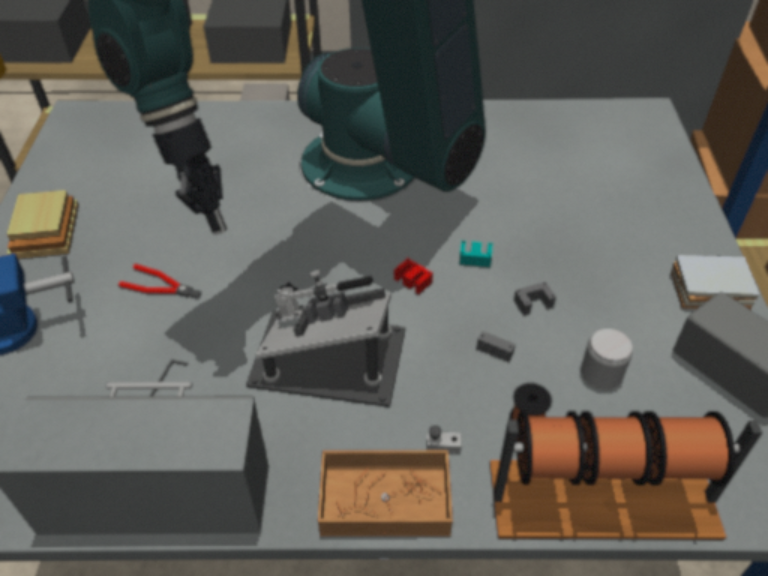

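The packet's edges have not moved, the lever is down and staying put, and nothing else on the table has shifted. Handing in.

```bash
python3 -c "
from plant import hand_in; print(hand_in())"
```

```text
the job is handed in; nothing more can be done
None
```

The E packet is home against both rails with its limbs up the slope, and the hold-down lever is down with its foot bearing on it. I handed the job in at about 33 s with the arm clear.

- **Placing:** I gripped the dark E over its back and middle limb. I set it down on the bed, with contact at about 10 N, and guided it down to the long rail.
- **Nudging:** It hung up about 4 mm short of the short rail. The nudge towards that rail turned it about 2°, so I squared it with a push of about 9 N at the far limb.
- **Seating check:** With the packet in full view before the lever came down, its edges were parallel to the rails within about 0.5°. Its back and outer limb were within about 1 mm of the rails, which is as fine as the camera resolves. The edges still visible under the lever read the same at the end.
- **Lever:** I swung it over and pressed until I felt the foot take up. A second touch suggested only about 7 to 11 N on the packet, so I pressed further, to 16.5 N at the handle. I estimate 12 to 18 N on the packet, against the 8 to 25 N wanted. This comes from wrist force and handle travel, which agreed only roughly, and I did not measure the foot directly.
- **After letting go:** In the last pictures the lever had stayed down and nothing else on the table looked moved.

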